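# Pack the cologne bottles and slide the tin under the ledge

## Robot

A 6-joint arm with a two-finger parallel gripper is mounted at the origin on the work surface. World frame = base frame: x ahead of the robot, y to its left, z up, the work surface at z = 0. Lengths are in mm, angles in rad, forces in N, time in s.
With the tool pointing down it reaches from about 275 to 825 mm from the base axis. Payload 5.2 kg.
Tool frame: the origin (TCP) lies midway between the tips of the shut fingers; the grasp point (between the pads) lies 19 mm behind it; x points along the fingers, y is the direction in which the jaws open and shut, and the axes are right-handed (so a half turn about x gives the same grasp; the last joint's range is limited). The gripper opens to 93 mm and grips with 3 to 60 N. Pads are 15 mm wide; open, the fingers measure 128 mm over their backs; the gripper's body (75 mm by 188 mm) begins 65 mm behind the grasp point.
Start: joints at [-1.314, 0.259, 1.535, -0, 1.348, -0.203], TCP at [244.093, -492.873, 218.653] pointing down, gripper open.
Joint ranges: [-3.14, 3.14], [-0.91, 2.08], [0.19, 2.58], [-1.22, 4.36], [0.22, 2.71], [-3.12, 3.12]. Speed limits (rad/s): [2.57, 2.57, 3.14, 3.14, 3.14, 3.14].

## Interface

Orientations are given as [roll, pitch, yaw] about the fixed x, y, z axes, in that order (R = Rz(yaw) Ry(pitch) Rx(roll)).
In Python, from workcell import readout, optics, workorder gives the robot as it stands. The module is installed in compiled form; this text tells all that it offers.
- The arm moves only by the tool step_arm, never from a script. Its argument "targets" is a list of rows, each a list of 3 entries, a list of its own where there are three numbers: the closure, from -1 (fully open) to 1 (shut), then the shift along the tool's x, y, z in cm, then the turn, a rotation vector about the tool's x, y, z in rad. A call has 1 to 20 rows; each row is the pose to reach, as a shift and turn from the pose measured when the call began, along the tool's axes at that moment; what a row does not reach only later rows make up. A row lasts 1/10 s, in which the tool goes at most 50 mm and 8.59 degrees, less where a joint would pass 70% of its speed; a pose out of reach is approached as far as the arm can. A call with a gripper value outside its range is refused whole. The fingers move at their own pace and stop on an object; "force" is the grip in N (left out, the last holds). Time passes only in rows, so rows that repeat a pose let the fingers close. It gives the time, the measured TCP pose, the force and the opening at its end, in the units of the state.
- readout.observe(): the state, without advancing time (a new reading comes with each control period).
- optics.capture(name): name is "scene" or "top"; returns a dict with "frame" (384x512x3 uint8, blue, green, red), "depth" (384x512 float32, mm along the optical axis (not along the pixel's ray), 0 where there is no reading), "intrinsics" (3x3 intrinsics, pixels), "k1" (the pictures are not rectified: a ray, as slopes to the right and down, at radius r is drawn at 1 + k1 r^2 times it, then the intrinsics apply), "extrinsics" (4x4, takes a point from world to camera coordinates). Camera axes: x right, y down, z forward; pixel columns grow to the right and rows downward; lengths in mm; the calibration is good to about 2 mm. A picture is of the moment at which its call begins.
- workorder.hand_in(): hands the job in, once; it reports no verdict.
The state is a dict: "t": time; "qpos": joint angles; "joint_vel": joint speeds; "tau": joint torques, N m; "eef_pos": TCP position; "tcp_rot": TCP orientation; "ft_force": force on the tool from outside, world axes, zero at the start; "wrist_torque": the same for the moment, N m; "opening": finger opening in mm.
Only numpy, scipy, OpenCV 4.12 (cv2) and the standard library are available. Lean on these libraries where they do the work, as an engineer would, in place of code of your own. Each camera call takes 0.05 s, during which the arm holds its last target.

## Task

Pack all seven cologne bottles upright in the round copper tin, every one standing flat on its floor: they fit only close-packed, one in the middle and six around it, so straighten out those already inside. Then slide the full tin along the table, without lifting it, until the whole round tin is under the low wooden ledge with only the handle sticking out in front, and let go. Set the bottles down without tipping or dropping them, and leave the other things on the table where they are.

Things in the scene. Friction and masses are not known exactly. Their poses are not given: they have to be found in the camera images.
- tin: open round copper tin, inner diameter 140 mm, outer 146 mm, wall 34 mm high, floor 4 mm thick; loose on the table, about 0.35 kg empty. Origin at the centre of its underside. A straight wooden handle sticks out along its own -x axis: 14 mm wide, 18 mm high, its middle 27 mm above the table, free from 82 to 140 mm from the tin's centre
- ledge: low wooden ledge (fixed): a board on two side walls and a back wall, open only at its front, which faces along its own -x axis. Board 190 mm deep (x) and 240 mm wide (y), underside 76 mm and top 86 mm above the table; the bay beneath is 200 mm wide and reaches 180 mm in from the front edge, to the back wall. Two books and a little pot stand on the rear half of the board, up to 125 mm above the table. Origin on the table, under the middle of the board
- ledge_mouth (a point): middle of the ledge's front edge, at table height; 95 mm along -x from the ledge's origin
- bottle1: amber glass cologne bottle, one of seven alike: round body 44 mm in diameter and 36 mm high (its bottom edge bevelled 3 mm, its shoulder rounded), brass cap on top 18 mm in diameter from 36 to 64 mm height; about 60 g; origin at the centre of its underside, z up. Stands on the table among the other things at the start.
- bottle2: amber glass cologne bottle, one of seven alike: round body 44 mm in diameter and 36 mm high (its bottom edge bevelled 3 mm, its shoulder rounded), brass cap on top 18 mm in diameter from 36 to 64 mm height; about 60 g; origin at the centre of its underside, z up. Stands on the table among the other things at the start.
- bottle3: amber glass cologne bottle, one of seven alike: round body 44 mm in diameter and 36 mm high (its bottom edge bevelled 3 mm, its shoulder rounded), brass cap on top 18 mm in diameter from 36 to 64 mm height; about 60 g; origin at the centre of its underside, z up. Stands on the table among the other things at the start.
- bottle4: amber glass cologne bottle, one of seven alike: round body 44 mm in diameter and 36 mm high (its bottom edge bevelled 3 mm, its shoulder rounded), brass cap on top 18 mm in diameter from 36 to 64 mm height; about 60 g; origin at the centre of its underside, z up. Stands loosely inside the tin at the start, out of place.
- bottle5: amber glass cologne bottle, one of seven alike: round body 44 mm in diameter and 36 mm high (its bottom edge bevelled 3 mm, its shoulder rounded), brass cap on top 18 mm in diameter from 36 to 64 mm height; about 60 g; origin at the centre of its underside, z up. Stands loosely inside the tin at the start, out of place.
- bottle6: amber glass cologne bottle, one of seven alike: round body 44 mm in diameter and 36 mm high (its bottom edge bevelled 3 mm, its shoulder rounded), brass cap on top 18 mm in diameter from 36 to 64 mm height; about 60 g; origin at the centre of its underside, z up. Stands loosely inside the tin at the start, out of place.
- bottle7: amber glass cologne bottle, one of seven alike: round body 44 mm in diameter and 36 mm high (its bottom edge bevelled 3 mm, its shoulder rounded), brass cap on top 18 mm in diameter from 36 to 64 mm height; about 60 g; origin at the centre of its underside, z up. Stands loosely inside the tin at the start, out of place.
- key_dish: white ceramic key dish with keys, 80 mm across, 24 mm high; leave alone; origin under its centre
- eye_bowl: blue glass evil-eye bowl, 74 mm across, 42 mm high; leave alone; origin under its centre
- coin_box: aluminium coin box with a flap lid, 66 (x) by 48 (y) by 55 mm high; leave alone; origin under its centre
- candle: candle in a white and green ceramic pot, 66 mm across, 55 mm high (wick to 62 mm); leave alone; origin under its centre
- glasses_case: black sunglasses case, 157 (x) by 64 (y) by 46 mm high; leave alone; origin under its centre
- shoehorn: flat steel shoehorn, 222 mm long (x) by 38 mm, 6 mm high, lying on the table; leave alone; origin under it, 95 mm from its narrow end (-x) and 127 mm from its wide end (+x)

How it is judged (in metres and radians):
On the way:
1. all seven bottles stand flat on the tin's floor, the tin still in front of the ledge (horizontal distance between each of bottle1, bottle2, bottle3, bottle4, bottle5, bottle6, bottle7 and tin below 0.052 m and z of bottle1 in the frame of tin between -0.001 and 0.009 m and angle between each of bottle1, bottle2, bottle3, bottle4, bottle5, bottle6, bottle7's own z axis and vertical below 0.12 rad and z of bottle2 in the frame of tin between -0.001 and 0.009 m and z of bottle3 in the frame of tin between -0.001 and 0.009 m and z of bottle4 in the frame of tin between -0.001 and 0.009 m and z of bottle5 in the frame of tin between -0.001 and 0.009 m and z of bottle6 in the frame of tin between -0.001 and 0.009 m and z of bottle7 in the frame of tin between -0.001 and 0.009 m and x of tin in the frame of ledge below -0.1 m), for 0.2 s.
At the end, for the whole second after the job is handed in: All seven bottles upright (within 7 degrees) on the tin's floor (underside below 9 mm, centre within 52 mm of the tin's), the tin flat on the table between the ledge's walls, its centre at most 20 mm in front of the board's middle; all at rest, released (horizontal distance between each of bottle1, bottle2, bottle3, bottle4, bottle5, bottle6, bottle7 and tin below 0.052 m and z of bottle1 in the frame of tin between -0.001 and 0.009 m and angle between each of bottle1, bottle2, bottle3, bottle4, bottle5, bottle6, bottle7's own z axis and vertical below 0.12 rad and z of bottle2 in the frame of tin between -0.001 and 0.009 m and z of bottle3 in the frame of tin between -0.001 and 0.009 m and z of bottle4 in the frame of tin between -0.001 and 0.009 m and z of bottle5 in the frame of tin between -0.001 and 0.009 m and z of bottle6 in the frame of tin between -0.001 and 0.009 m and z of bottle7 in the frame of tin between -0.001 and 0.009 m and x of tin in the frame of ledge between -0.02 and 0.02 m and y of tin in the frame of ledge between -0.035 and 0.035 m and angle between tin's own z axis and vertical below 0.05 rad and height (world z) of tin below 0.005 m and linear speed of each of tin, bottle1, bottle2, bottle3, bottle4, bottle5, bottle6, bottle7 below 0.02 m/s); the robot touches nothing.
It fails at once if a bystander (dish, bowl, coin box, candle, case or shoehorn) is shifted more than 25 mm or tipped over 20 degrees (distance of any of key_dish, eye_bowl, coin_box, candle, glasses_case, shoehorn from where it was at the start of the episode above 0.025 m or angle between any of key_dish, eye_bowl, coin_box, candle, glasses_case, shoehorn's own z axis and vertical above 0.35 rad).
It fails at once if a bottle is tipped more than about 35 degrees (angle between any of bottle1, bottle2, bottle3, bottle4, bottle5, bottle6, bottle7's own z axis and vertical above 0.6 rad).
It fails at once if a bottle is let fall (falls free at more than 0.6 m/s, a drop of about 20 mm) ((linear speed of bottle1 above 0.6 m/s and contact force between the fingers and bottle1 below 0.02 N) or (linear speed of bottle2 above 0.6 m/s and contact force between the fingers and bottle2 below 0.02 N) or (linear speed of bottle3 above 0.6 m/s and contact force between the fingers and bottle3 below 0.02 N) or (linear speed of bottle4 above 0.6 m/s and contact force between the fingers and bottle4 below 0.02 N) or (linear speed of bottle5 above 0.6 m/s and contact force between the fingers and bottle5 below 0.02 N) or (linear speed of bottle6 above 0.6 m/s and contact force between the fingers and bottle6 below 0.02 N) or (linear speed of bottle7 above 0.6 m/s and contact force between the fingers and bottle7 below 0.02 N)).
It fails at once if the tin is lifted more than 20 mm off the table or tipped (height (world z) of tin above 0.02 m or angle between tin's own z axis and vertical above 0.3 rad).
It also fails if it takes over 72 s, if anything falls off the work surface, if the arm or the gripper's body presses on something with over 40 N, if the wrist force passes 120 N, or if a joint passes its speed limit or range.

## Working session

There is one attempt and no reset: what is moved stays moved. The work goes in short steps, Python scripts to look and compute and a tool call to move; the robot and the scene stay as the last step left them, time stands still between calls to the robot, and variables do not carry over. Pictures are saved under pics/ and viewed, and the job is handed in when it is done.

Besides the shell and the picture viewer there is one more tool, called after ">>>" as name([rows], argument=value, ...), one row to a line, values as JSON. step_arm: Moves the arm, as the interface text tells. Its arguments: {"type":"object","properties":{"targets":{"type":"array"},"force":{"type":"number"}},"required":["targets"]}

```bash
mkdir -p pics
cat > h.py <<'E'
import numpy as np, cv2
from workcell import readout, optics, workorder
def cap(n, save=None):
    c=optics.capture(n)
    if save: cv2.imwrite('pics/'+save,c['frame'])
    return c
def cloud(c):
    d=c['depth'];K=c['intrinsics'];h,w=d.shape
    u,v=np.meshgrid(np.arange(w),np.arange(h))
    p=np.stack([u,v],-1).reshape(-1,1,2).astype(float)
    k=cv2.undistortPoints(p,K,np.array([c['k1'],0,0,0,0.])).reshape(h,w,2)
    P=np.dstack([k[...,0]*d,k[...,1]*d,d]).reshape(-1,3)
    E=c['extrinsics'];R=E[:3,:3];t=E[:3,3]
    W=(P-t)@R
    W[d.reshape(-1)==0]=np.nan
    return W.reshape(h,w,3)
E
python3 - <<'E'
from h import *
for n in('scene','top'):
    c=cap(n,n+'0.png')
    E=c['extrinsics'];print(n,(-E[:3,:3].T@E[:3,3]).round(),c['k1'],c['intrinsics'].round(1).tolist(), E[:3,:3].round(2).tolist())
    np.savez('c_'+n,**c)
print(readout.observe())
E
```

```text
scene [ 883. -595.  780.] -0.07056448100480815 [[417.0, 0.0, 255.2], [0.0, 417.0, 199.3], [0.0, 0.0, 1.0]] [[0.88, 0.47, 0.01], [0.36, -0.67, -0.64], [-0.3, 0.57, -0.77]]
top [427. -41. 957.] -0.09903803235740409 [[403.7, 0.0, 259.0], [0.0, 403.7, 193.2], [0.0, 0.0, 1.0]] [[0.01, -1.0, -0.0], [-0.99, -0.01, -0.16], [0.16, 0.0, -0.99]]
{'t': 0.1, 'qpos': array([-1.31380865e+00,  2.59233560e-01,  1.53597774e+00,  6.04446124e-06,
        1.34799536e+00, -2.02827517e-01]), 'joint_vel': array([-0.00102411, -0.00297232, -0.00225151, -0.00055185, -0.00191469,
        0.00079402]), 'tau': array([ 3.12015232e-03, -4.38210869e+01, -2.84642333e+01,  7.22198118e-02,
        3.62737372e-02, -4.78744460e-05]), 'eef_pos': array([ 243.96176902, -492.38201039,  217.91887331]), 'tcp_rot': array([-1.77727492,  1.56918231,  1.82413158]), 'ft_force': array([-0.27654402, -0.28082796, -0.10991433]), 'wrist_torque': array([0.0709089 , 0.04750003, 0.06569292]), 'opening': 93.29598362127315}
```

View pics/scene0.png

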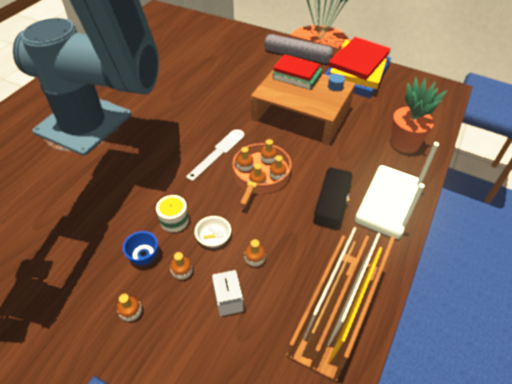

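View pics/top0.png

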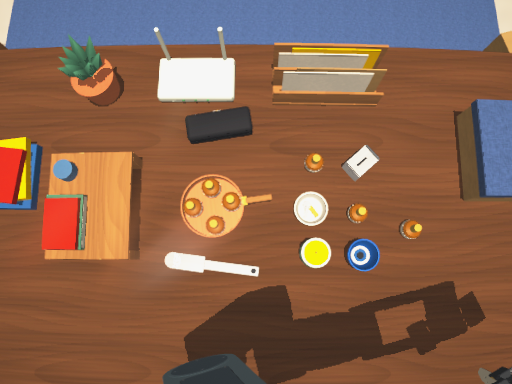

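The top view shows the tin at (212,206) with four bottles and its handle pointing right (-y). Three loose bottles are at (314,161), (358,213) and (412,229), and the ledge is on the left at (90,205). Next I measure the positions.

```bash
cat >> h.py <<'E'
def caps(c,W=None,zr=(50,72)):
    W=cloud(c) if W is None else W
    hsv=cv2.cvtColor(c['frame'],cv2.COLOR_BGR2HSV)
    m=(W[...,2]>zr[0])&(W[...,2]<zr[1])&(hsv[...,0]>12)&(hsv[...,0]<35)&(hsv[...,1]>120)
    n,l,s,ce=cv2.connectedComponentsWithStats(m.astype(np.uint8))
    out=[]
    for i in range(1,n):
        if 15<s[i,4]<400:
            p=W[l==i]; zt=np.median(p[p[:,2]>np.percentile(p[:,2],60)][:,2])
            q=p[abs(p[:,2]-zt)<4]
            out.append((ce[i].round(),s[i,4],((q.min(0)+q.max(0))/2).round(1),q.mean(0).round(1)))
    return out
def circ(W,lo,hi,mask):
    p=W[mask&(W[...,2]>lo)&(W[...,2]<hi)][:,:2]
    A=np.c_[2*p,np.ones(len(p))];s=np.linalg.lstsq(A,(p**2).sum(1),rcond=None)[0]
    return s[:2],np.sqrt(s[2]+s[0]**2+s[1]**2),len(p)
E
python3 - <<'E'
from h import *
for n in('scene','top'):
    c=dict(np.load(f'c_{n}.npz')); W=cloud(c); print(n)
    for o in caps(c,W): print(*o)
    for name,cx in dict(tablept=(300,330) if n=='top' else (60,300)).items(): print(name,W[cx[1],cx[0]])
    if n=='top':
        for z in [(140,3)]:pass
        # ledge corners
        for p in [(135,155),(130,156),(130,256),(70,230),(110,205),(75,170)]: print(p,W[p[1],p[0]].round(1))
    Z=np.nan_to_num(W[...,2]); cv2.imwrite(f'pics/z_{n}.png',np.clip(Z*2,0,255).astype(np.uint8))
E
```

```text
scene
[345.  43.] 23 [544.  694.1  55.6] [544.7 698.6  54.8]
[365.  73.] 328 [635.  590.3  56.2] [659.3 555.8  55. ]
[255. 103.] 47 [437.6 251.   68.1] [438.9 246.3  69. ]
[332. 123.] 46 [656.6 274.6  68.5] [659.2 260.3  69.2]
[269. 144.] 63 [549.7 113.6  68.6] [550.  114.6  69.2]
[245. 152.] 67 [509.1  63.4  68.5] [509.2  62.1  69.1]
[279. 161.] 67 [596.4  75.6  68.5] [596.9  74.2  68.9]
[258. 169.] 70 [564.   26.9  68.8] [564.5  26.   68.6]
[171. 206.] 330 [ 445.3 -165.1   57.8] [ 445.6 -165.6   56.9]
[316. 293.] 368 [ 815.2 -199.3   69.7] [ 815.5 -212.3   70.6]
[255. 245.] 82 [ 660.5 -169.1   65. ] [ 660.5 -169.    64.9]
[178. 258.] 88 [ 539.  -270.2   64.1] [ 539.2 -270.2   64.4]
[124. 300.] 103 [ 500.5 -395.9   64.7] [ 501.2 -396.1   64.4]
[335. 351.] 23 [ 888.6 -297.7   68.5] [ 887.8 -302.    69. ]
[314. 359.] 16 [ 861.  -328.9   69. ] [ 861.1 -329.    69.4]
tablept [ 354.00234286 -445.5181757     1.05245075]
top
[275.  59.] 16 [903.7 -76.3  68.7] [904.  -75.5  68.9]
[367.  67.] 30 [ 886.8 -298.5   66.9] [ 887.1 -297.6   66.2]
[277.  77.] 45 [858.2 -81.   67.7] [857.9 -79.6  67
[... 231 characters left out ...]
64.5]
[ 23. 184.] 202 [609.1 519.6  54.5] [596.6 520.   53.3]
[209. 185.] 61 [594.3  73.9  68.9] [594.5  73.1  68.8]
[230. 199.] 49 [562.4  25.2  68.6] [562.4  25.9  68.7]
[498. 198.] 28 [ 569.7 -597.    57.9] [ 569.8 -597.4   57.2]
[190. 205.] 61 [548.4 115.1  69.1] [547.8 114.9  69.1]
[361. 211.] 61 [ 537.9 -269.5   65.5] [ 537.4 -269.8   64.8]
[214. 224.] 56 [506.5  60.6  68.8] [506.7  60.6  68.6]
[417. 228.] 67 [ 500.2 -395.6   65.3] [ 500.5 -395.9   65.2]
tablept [ 267.9516661  -136.03009606    0.32298896]
(135, 155) [662.  245.9  67.1]
(130, 156) [654.5 250.9  86.8]
(130, 256) [432.7 243.1  70.5]
(70, 230) [484.  358.1 125.3]
(110, 205) [542.9 288.3  88.8]
(75, 170) [618.2 368.2 103.6]
```

Run:
```python
from h import *
# orthographic height map + color from top, 1px = 1mm; x 150..800 , y -550..450
c=dict(np.load('c_top.npz'));W=cloud(c)
f=cv2.resize(c['frame'],None,fx=3,fy=3);Wb=cv2.resize(W.astype(np.float32),None,fx=3,fy=3,interpolation=cv2.INTER_NEAREST)
crop=f[120*3:280*3,165*3:430*3]; cv2.imwrite('pics/crop0.png',crop)
```

```text
(no output)
```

View pics/crop0.png

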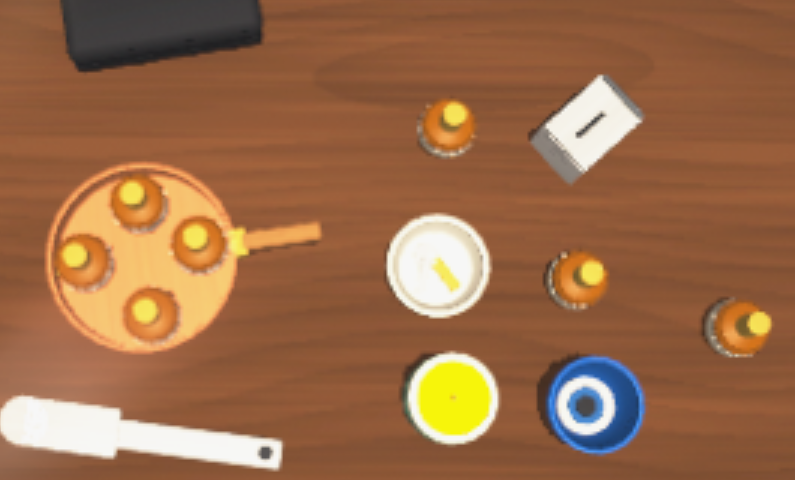

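View pics/z_top.png

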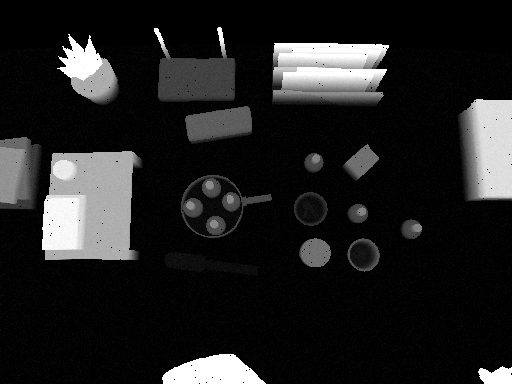

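```bash
cat >> h.py <<'E'
from scipy.optimize import least_squares
def tin(W,guess,tol=8):
    c=np.array(guess,float)
    P=W.reshape(-1,3);P=P[np.isfinite(P).all(1)]
    for it in range(6):
        r=np.hypot(*(P[:,:2]-c).T)
        p=P[(P[:,2]>31)&(P[:,2]<39)&(abs(r-71.5)<tol)][:,:2]
        # exclude handle
        s=least_squares(lambda q:np.hypot(*(p-q).T)-71.5,c,loss='soft_l1',f_scale=1.).x
        c=s; tol=max(4,tol-2)
    r=np.hypot(*(P[:,:2]-c).T)
    h=P[(r>90)&(r<138)&(P[:,2]>27)&(P[:,2]<42)]
    return c,len(p),np.hypot(*(p-c).T).std(),h
E
python3 - <<'E'
from h import *
for n in('scene','top'):
    c=dict(np.load(f'c_{n}.npz')); W=cloud(c); print(n)
    ct,k,sd,h=tin(W,(550,70))
    h=h[(h[:,1]<0)]; m=h[:,:2].mean(0); print(ct,k,sd,'handle',len(h),m,h[:,2].mean(),'ang',np.degrees(np.arctan2(*(m-ct)[::-1])), h.min(0),h.max(0))
    b=W[(W[...,2]>80)&(W[...,2]<92)&(W[...,0]>400)&(W[...,0]<680)&(W[...,1]>200)&(W[...,1]<470)][:,:2]
    r=cv2.minAreaRect(b.astype(np.float32)); print(r,cv2.boxPoints(r).round(1).tolist())
    # front edge fit: for x bins min y
    for x0 in range(440,660,20):
        q=b[(b[:,0]>x0)&(b[:,0]<x0+20)]
        print(x0,len(q),np.percentile(q[:,1],[1,99]).round(1) if len(q) else '')
E
```

```text
scene
[553.07632916  70.1551098 ] 264 1.4985455509199443 handle 109 [572.70625998 -43.20921702] 36.01908544214179 ang -80.17619371547929 [562.66487174 -66.1441466   27.02590457] [581.51063547 -18.69777783  41.05293536]
((545.0156860351562, 339.9646911621094), (241.3095245361328, 194.81983947753906), 1.4375666379928589) [[422.0, 434.29998779296875], [426.79998779296875, 239.60000610351562], [668.0999755859375, 245.60000610351562], [663.2000122070312, 440.3999938964844]]
440 160 [244.  343.7]
460 169 [243.9 343.5]
480 172 [244.  342.7]
500 169 [245.1 344.8]
520 175 [245.4 344.2]
540 178 [246.2 346.3]
560 296 [245.9 432.7]
580 269 [245.9 424.9]
600 230 [245.9 375.2]
620 253 [245.9 432.8]
640 313 [247.7 435.6]
top
[551.0899445   69.60185052] 300 1.2585940697561429 handle 134 [568.6856     -42.69595705] 36.07495202132609 ang -81.0948765770112 [558.73287267 -67.11315347  27.09316195] [579.19860921 -18.56945012  41.40285795]
((544.864501953125, 339.0733642578125), (241.819091796875, 191.08404541015625), 1.2853277921676636) [[421.79998779296875, 431.8999938964844], [426.1000061035156, 240.8000030517578], [667.9000244140625, 246.3000030517578], [663.5999755859375, 437.29998779296875]]
440 488 [243.2 418.6]
460 419 [243.9 341.5]
480 407 [243.9 341.8]
500 402 [244.3 341.6]
520 404 [244.3 342.1]
540 397 [245.  342.7]
560 624 [246.2 431.4]
580 728 [246.4 432.6]
600 545 [246.5 433.8]
620 489 [246.7 434.2]
640 684 [247.5 433.8]
```

```bash
cat >> h.py <<'E'
from scipy.spatial.transform import Rotation as Ro
def pose():
    s=readout.observe(); return s,s['eef_pos'],Ro.from_euler('xyz',s['tcp_rot']).as_matrix()
def yawdown(a):
    # tool x down, tool y at angle a (world)
    y=np.array([np.cos(a),np.sin(a),0]);x=np.array([0,0,-1.]);return np.c_[x,y,np.cross(x,y)]
def plan(pts,yaw=None,verbose=True):
    """pts: world TCP points mm -> tool shifts cm, turn"""
    s,p,R=pose()
    cur=np.arctan2(R[1,1],R[0,1])
    if yaw is None: yaw=cur
    rv=Ro.from_matrix(R.T@yawdown(yaw)).as_rotvec()
    print('t %.2f'%s['t'],'p',p.round(1),'jawyaw %.3f'%cur,'open %.1f'%s['opening'],'F',s['ft_force'].round(1))
    for q in pts: print(q,'->',((np.array(q)-p)@R/10).round(2).tolist(),'turn',rv.round(3).tolist())
E
python3 - <<'E'
from h import *
s,p,R=pose();print(R.round(3))
for a in(0,90,-90,180):plan([(563.5,26,90)],np.radians(a))
E
```

```text
[[-0.     0.444 -0.896]
 [ 0.002 -0.896 -0.444]
 [-1.    -0.002 -0.   ]]
t 0.10 p [ 244.  -492.4  217.9] jawyaw -1.111 open 93.3 F [-0.3 -0.3 -0.1]
(563.5, 26, 90) -> [12.86, -32.25, -51.64] turn [-1.111, -0.001, 0.001]
t 0.10 p [ 244.  -492.4  217.9] jawyaw -1.111 open 93.3 F [-0.3 -0.3 -0.1]
(563.5, 26, 90) -> [12.86, -32.25, -51.64] turn [-2.682, -0.002, 0.0]
t 0.10 p [ 244.  -492.4  217.9] jawyaw -1.111 open 93.3 F [-0.3 -0.3 -0.1]
(563.5, 26, 90) -> [12.86, -32.25, -51.64] turn [0.46, 0.0, 0.002]
t 0.10 p [ 244.  -492.4  217.9] jawyaw -1.111 open 93.3 F [-0.3 -0.3 -0.1]
(563.5, 26, 90) -> [12.86, -32.25, -51.64] turn [2.031, 0.001, 0.001]
```

>>> step_arm([
  [0.25,[10.8,-32.25,-51.6],[0.46,0,0]],
  [0.25,[10.8,-32.25,-51.6],[0.46,0,0]],
  [0.25,[10.8,-32.25,-51.6],[0.46,0,0]],
  [0.25,[10.8,-32.25,-51.6],[0.46,0,0]],
  [0.25,[10.8,-32.25,-51.6],[0.46,0,0]],
  [0.25,[10.8,-32.25,-51.6],[0.46,0,0]],
  [0.25,[10.8,-32.25,-51.6],[0.46,0,0]],
  [0.25,[10.8,-32.25,-51.6],[0.46,0,0]],
  [0.25,[10.8,-32.25,-51.6],[0.46,0,0]],
  [0.25,[10.8,-32.25,-51.6],[0.46,0,0]],
  [0.25,[10.8,-32.25,-51.6],[0.46,0,0]],
  [0.25,[10.8,-32.25,-51.6],[0.46,0,0]],
  [0.25,[10.8,-32.25,-51.6],[0.46,0,0]],
  [0.25,[10.8,-32.25,-51.6],[0.46,0,0]],
  [0.25,[10.8,-32.25,-51.6],[0.46,0,0]],
  [0.25,[10.8,-32.25,-51.6],[0.46,0,0]],
], force=12)

```text
t: 1.7
eef_pos: [562.6, 24.8, 110.5]
tcp_rot: [-0.866, 1.569, 2.274]
ft_force: [-0.2, -0.6, -0.6]
opening: 35.1
```

Run:
```python
from h import *
plan([(563.5,26,43),(563.5,26,55),(578.4,32.3,55),(578.4,32.3,43.5)],-np.pi/2)
print(readout.observe()['qpos'])
```

```text
t 1.70 p [562.6  24.8 110.5] jawyaw -1.572 open 35.1 F [-0.2 -0.6 -0.6]
(563.5, 26, 43) -> [6.75, -0.11, -0.1] turn [-0.001, 0.001, 0.001]
(563.5, 26, 55) -> [5.55, -0.11, -0.09] turn [-0.001, 0.001, 0.001]
(578.4, 32.3, 55) -> [5.55, -0.74, -1.58] turn [-0.001, 0.001, 0.001]
(578.4, 32.3, 43.5) -> [6.7, -0.74, -1.59] turn [-0.001, 0.001, 0.001]
[-1.54701721e-01  3.76431789e-01  1.64947615e+00  1.20871853e-03
  1.11694273e+00  1.41656948e+00]
```

>>> step_arm([
  [0.25,[3.5,-0.1,-0.1],[0,0,0]],
  [0.25,[6.2,-0.1,-0.1],[0,0,0]],
  [0.25,[6.65,-0.1,-0.1],[0,0,0]],
  [1,[6.65,-0.1,-0.1],[0,0,0]],
  [1,[6.65,-0.1,-0.1],[0,0,0]],
  [1,[6.65,-0.1,-0.1],[0,0,0]],
  [1,[6.65,-0.1,-0.1],[0,0,0]],
  [1,[6.1,-0.1,-0.1],[0,0,0]],
  [1,[6.1,-0.4,-0.8],[0,0,0]],
  [1,[6.1,-0.74,-1.58],[0,0,0]],
  [1,[6.1,-0.74,-1.58],[0,0,0]],
  [1,[6.4,-0.74,-1.58],[0,0,0]],
  [1,[6.62,-0.74,-1.58],[0,0,0]],
  [1,[6.62,-0.74,-1.58],[0,0,0]],
], force=12)

```text
t: 3.1
eef_pos: [578.6, 32.9, 45.1]
tcp_rot: [-1.453, 1.569, 1.687]
ft_force: [-1.0, 2.3, 7.6]
opening: 17.7
```

Run:
```python
from h import *
plan([(578.4,32.3,44),(578.4,32.3,90)],-np.pi/2)
```

```text
t 3.10 p [578.6  32.9  45.1] jawyaw -1.572 open 17.7 F [-1.   2.3  7.6]
(578.4, 32.3, 44) -> [0.11, 0.06, 0.02] turn [-0.001, 0.0, 0.002]
(578.4, 32.3, 90) -> [-4.49, 0.05, 0.02] turn [-0.001, 0.0, 0.002]
```

>>> step_arm([
  [0.4,[0,0,0],[0,0,0]],
  [0.4,[0,0,0],[0,0,0]],
  [0.4,[-2,0,0],[0,0,0]],
  [0.4,[-4.2,0,0],[0,0,0]],
  [0.25,[-4.5,-4.1,1.5],[0,0,0]],
  [0.25,[-4.5,-8.15,3.0],[0,0,0]],
  [0.25,[-4.5,-8.15,3.0],[0,0,0]],
  [0.25,[-4.5,-8.15,3.0],[0,0,0]],
])

```text
t: 3.9
eef_pos: [548.2, 115.0, 90.1]
tcp_rot: [-1.226, 1.569, 1.917]
ft_force: [0.8, 0.1, -0.1]
opening: 35.0
```

Run:
```python
from h import *
plan([(548.5,114.5,44),(525.6,107.7,50),(525.6,107.7,44.5)],-np.pi/2)
c=cap('scene','s1.png')
for o in caps(c)[4:8]: print(*o)
c=cap('top','t1.png')
for o in caps(c): print(*o)
```

```text
t 3.90 p [548.2 115.   90.1] jawyaw -1.570 open 35.0 F [ 0.8  0.1 -0.1]
(548.5, 114.5, 44) -> [4.61, 0.06, -0.03] turn [0.001, 0.001, 0.002]
(525.6, 107.7, 50) -> [4.01, 0.73, 2.26] turn [0.001, 0.001, 0.002]
(525.6, 107.7, 44.5) -> [4.56, 0.73, 2.26] turn [0.001, 0.001, 0.002]
[245. 152.] 65 [509.1  61.3  69. ] [509.   61.3  68.9]
[279. 161.] 67 [596.7  75.   68.7] [596.9  74.6  69.3]
[264. 169.] 69 [577.6  33.4  68.2] [577.6  32.6  68.7]
[171. 206.] 331 [ 444.5 -164.9   57.1] [ 445.5 -165.5   56.7]
[276.  59.] 17 [904.3 -76.4  68.3] [904.3 -75.8  68.7]
[377.  62.] 17 [ 904.1 -323.9   64.4] [ 903.9 -324.    64.4]
[367.  67.] 27 [ 886.6 -298.2   67.1] [ 886.4 -299.1   67.1]
[277.  77.] 39 [857.7 -81.   67.8] [857.5 -80.7  68.2]
[372.  86.] 39 [ 839.5 -309.6   66.9] [ 839.6 -308.1   67.2]
[ 14. 143.] 256 [694.5 557.4  54.1] [696.8 554.6  52.9]
[315. 158.] 59 [ 659.3 -167.7   64.6] [ 658.9 -167.9   64.8]
[ 23. 184.] 201 [608.8 519.4  54.5] [595.2 519.8  53.4]
[208. 187.] 17 [588.4  74.9  69.2] [589.   74.3  69.4]
[229. 193.] 20 [575.1  27.6  68.8] [575.5  28.4  69. ]
[361. 211.] 60 [ 538.2 -269.4   64.8] [ 537.2 -269.5   64.6]
[214. 224.] 52 [506.5  60.7  68.9] [506.7  60.4  68.8]
[416. 228.] 69 [ 500.4 -395.7   64.5] [ 500.3 -395.6   64.2]
```

>>> step_arm([
  [0.25,[2.5,0.05,0],[0,0,0]],
  [0.25,[4.4,0.05,0],[0,0,0]],
  [0.25,[4.6,0.05,0],[0,0,0]],
  [1,[4.6,0.05,0],[0,0,0]],
  [1,[4.6,0.05,0],[0,0,0]],
  [1,[4.6,0.05,0],[0,0,0]],
  [1,[4.6,0.05,0],[0,0,0]],
  [1,[4.0,0.05,0],[0,0,0]],
  [1,[4.0,0.4,1.1],[0,0,0]],
  [1,[4.0,0.73,2.25],[0,0,0]],
  [1,[4.0,0.73,2.25],[0,0,0]],
  [1,[4.3,0.73,2.25],[0,0,0]],
  [1,[4.55,0.73,2.25],[0,0,0]],
  [1,[4.55,0.73,2.25],[0,0,0]],
  [0.4,[4.5,0.73,2.25],[0,0,0]],
  [0.4,[4.5,0.73,2.25],[0,0,0]],
  [0.4,[2,0.73,2.25],[0,0,0]],
  [0.4,[0,0.73,2.25],[0,0,0]],
  [0.25,[0,3,4.0],[0,0,0]],
  [0.25,[0,5.3,4.05],[0,0,0]],
])

```text
t: 6.0
eef_pos: [507.2, 61.0, 90.4]
tcp_rot: [-1.303, 1.569, 1.839]
ft_force: [0.6, 0.3, -0.2]
opening: 34.5
```

Run:
```python
from h import *
plan([(507.8,61.5,44),(506.2,66,50),(506.2,66,44.5),(500,-396,90)],-np.pi/2)
```

```text
t 6.00 p [507.2  61.   90.4] jawyaw -1.570 open 34.5 F [ 0.6  0.3 -0.2]
(507.8, 61.5, 44) -> [4.64, -0.04, -0.06] turn [0.001, 0.0, 0.002]
(506.2, 66, 50) -> [4.04, -0.49, 0.1] turn [0.001, 0.0, 0.002]
(506.2, 66, 44.5) -> [4.59, -0.49, 0.1] turn [0.001, 0.0, 0.002]
(500, -396, 90) -> [-0.04, 45.7, 0.76] turn [0.001, 0.0, 0.002]
```

>>> step_arm([
  [0.25,[2.5,-0.05,-0.05],[0,0,0]],
  [0.25,[4.4,-0.05,-0.05],[0,0,0]],
  [0.25,[4.6,-0.05,-0.05],[0,0,0]],
  [1,[4.6,-0.05,-0.05],[0,0,0]],
  [1,[4.6,-0.05,-0.05],[0,0,0]],
  [1,[4.6,-0.05,-0.05],[0,0,0]],
  [1,[4.6,-0.05,-0.05],[0,0,0]],
  [1,[4.2,-0.05,-0.05],[0,0,0]],
  [1,[4.1,-0.5,0.1],[0,0,0]],
  [1,[4.1,-0.5,0.1],[0,0,0]],
  [1,[4.3,-0.5,0.1],[0,0,0]],
  [1,[4.55,-0.5,0.1],[0,0,0]],
  [1,[4.55,-0.5,0.1],[0,0,0]],
  [0.4,[4.5,-0.5,0.1],[0,0,0]],
  [0.4,[4.5,-0.5,0.1],[0,0,0]],
  [0.4,[2,-0.5,0.1],[0,0,0]],
  [0.4,[0,-0.5,0.1],[0,0,0]],
  [0.25,[-2,4,0.5],[0,0,0]],
  [0.25,[-2,9,0.7],[0,0,0]],
  [0.25,[-2,14,0.8],[0,0,0]],
])

```text
t: 8.0
eef_pos: [499.5, -80.3, 111.1]
tcp_rot: [-2.601, 1.569, 0.543]
ft_force: [0.9, -0.5, -0.4]
opening: 34.5
```

Run:
```python
from h import *
plan([(500.4,-395.8,100),(500.4,-395.8,40.)],-np.pi/2)
for n in('scene','top'):
    c=cap(n,n+'2.png');W=cloud(c)
    for o in caps(c,W):
        if 480<o[2][0]<620 and 0<o[2][1]<140: print(n,*o)
    print(tin(W,(552,70))[:3])
```

```text
t 8.00 p [499.5 -80.3 111.1] jawyaw -1.568 open 34.5 F [ 0.9 -0.5 -0.4]
(500.4, -395.8, 100) -> [1.08, 31.55, 0.01] turn [0.003, -0.001, 0.001]
(500.4, -395.8, 40.0) -> [7.08, 31.55, 0.01] turn [0.003, -0.001, 0.001]
scene [259. 144.] 63 [525.9 106.1  68.7] [526.4 106.3  69.2]
scene [245. 151.] 64 [506.4  66.4  68.6] [507.   65.5  69.3]
scene [279. 161.] 69 [597.2  74.9  69.3] [597.   74.6  69.3]
scene [264. 169.] 67 [577.1  32.8  68.8] [577.7  32.5  69. ]
(array([553.03630572,  70.00626871]), 271, np.float64(1.4656339312656617))
top [209. 185.] 59 [594.5  74.1  68.5] [594.7  73.1  68.4]
top [227. 193.] 49 [576.   32.2  69. ] [575.5  32.3  68.8]
top [194. 216.] 62 [523.8 105.8  68.9] [524.1 105.3  68.8]
top [212. 225.] 56 [504.2  64.9  69.3] [504.3  64.8  69.2]
(array([551.05085607,  69.12236335]), 219, np.float64(1.1448904903317434))
```

>>> step_arm([
  [0.25,[1.1,31.5,-0.05],[0,0,0]],
  [0.25,[1.1,31.5,-0.05],[0,0,0]],
  [0.25,[1.1,31.5,-0.05],[0,0,0]],
  [0.25,[1.1,31.5,-0.05],[0,0,0]],
  [0.25,[1.1,31.5,-0.05],[0,0,0]],
  [0.25,[1.1,31.5,-0.05],[0,0,0]],
  [0.25,[1.1,31.5,-0.05],[0,0,0]],
  [0.25,[1.1,31.5,-0.05],[0,0,0]],
  [0.25,[1.1,31.5,-0.05],[0,0,0]],
  [0.25,[4.5,31.5,-0.05],[0,0,0]],
  [0.25,[6.9,31.5,-0.05],[0,0,0]],
  [0.25,[7.05,31.5,-0.05],[0,0,0]],
  [1,[7.05,31.5,-0.05],[0,0,0]],
  [1,[7.05,31.5,-0.05],[0,0,0]],
  [1,[7.05,31.5,-0.05],[0,0,0]],
  [1,[7.05,31.5,-0.05],[0,0,0]],
])

```text
t: 9.7
eef_pos: [499.6, -400.5, 41.9]
tcp_rot: [2.342, 1.567, -0.805]
ft_force: [0.8, -0.2, 2.9]
opening: 17.6
```

Run:
```python
from h import *
plan([(500.4,-395.8,110),(533.6,28.9,100),(533.6,28.9,45.)],-np.pi/2)
```

```text
t 9.70 p [ 499.6 -400.5   41.9] jawyaw -1.576 open 17.6 F [ 0.8 -0.2  2.9]
(500.4, -395.8, 110) -> [-6.82, -0.45, -0.1] turn [-0.005, -0.003, -0.003]
(533.6, 28.9, 100) -> [-5.93, -42.94, -3.21] turn [-0.005, -0.003, -0.003]
(533.6, 28.9, 45.0) -> [-0.43, -42.95, -3.19] turn [-0.005, -0.003, -0.003]
```

>>> step_arm([
  [1,[-4,0,0],[0,0,0]],
  [1,[-7.8,-2,0],[0,0,0]],
  [1,[-7.8,-42.95,-3.2],[-0.005,0,0]],
  [1,[-7.8,-42.95,-3.2],[-0.005,0,0]],
  [1,[-7.8,-42.95,-3.2],[-0.005,0,0]],
  [1,[-7.8,-42.95,-3.2],[-0.005,0,0]],
  [1,[-7.8,-42.95,-3.2],[-0.005,0,0]],
  [1,[-7.8,-42.95,-3.2],[-0.005,0,0]],
  [1,[-7.8,-42.95,-3.2],[-0.005,0,0]],
  [1,[-7.8,-42.95,-3.2],[-0.005,0,0]],
  [1,[-7.8,-42.95,-3.2],[-0.005,0,0]],
  [1,[-7.8,-42.95,-3.2],[-0.005,0,0]],
  [1,[-7.8,-42.95,-3.2],[-0.005,0,0]],
  [1,[-5,-42.95,-3.2],[-0.005,0,0]],
])

```text
t: 11.1
eef_pos: [537.0, 26.7, 93.9]
tcp_rot: [2.733, 1.559, -0.41]
ft_force: [0.9, 0.2, -0.8]
opening: 17.6
```

Run:
```python
from h import *
plan([(533.6,28.9,80),(533.6,28.9,46.),(533.6,28.9,46.5)],-np.pi/2)
c=cap('scene','s3.png');cv2.imwrite('pics/s3c.png',cv2.resize(c['frame'][100:280,130:370],None,fx=3,fy=3))
```

```text
t 11.10 p [537.   26.7  93.9] jawyaw -1.572 open 17.6 F [ 0.9  0.2 -0.8]
(533.6, 28.9, 80) -> [1.38, -0.23, 0.35] turn [-0.001, -0.011, -0.005]
(533.6, 28.9, 46.0) -> [4.78, -0.24, 0.39] turn [-0.001, -0.011, -0.005]
(533.6, 28.9, 46.5) -> [4.73, -0.24, 0.39] turn [-0.001, -0.011, -0.005]
```

View pics/s3c.png

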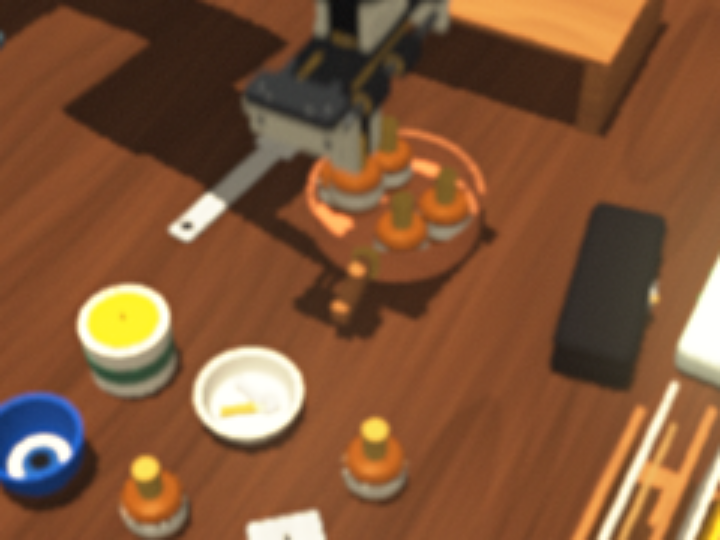

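The bottle is held upright over its slot at the lower-left of the tin. I'll lower it.

>>> step_arm([
  [1,[1.5,-0.25,0.35],[0,-0.01,-0.005]],
  [1,[2.5,-0.25,0.38],[0,-0.01,-0.005]],
  [1,[2.5,-0.25,0.38],[0,-0.01,-0.005]],
  [1,[3.7,-0.25,0.38],[0,-0.01,-0.005]],
  [1,[4.3,-0.25,0.38],[0,-0.01,-0.005]],
  [1,[4.3,-0.25,0.38],[0,-0.01,-0.005]],
])

```text
t: 11.75
eef_pos: [528.9, 29.3, 44.3]
tcp_rot: [-0.176, 1.561, 2.964]
ft_force: [0.6, 0.6, -0.3]
opening: 17.9
```

Run:
```python
from h import *
plan([(533.6,28.9,46),(533.6,28.9,46.5)],-np.pi/2)
```

```text
t 11.75 p [528.9  29.3  44.3] jawyaw -1.573 open 17.9 F [ 0.6  0.6 -0.3]
(533.6, 28.9, 46) -> [-0.17, 0.03, -0.47] turn [-0.002, 0.009, 0.002]
(533.6, 28.9, 46.5) -> [-0.22, 0.03, -0.47] turn [-0.002, 0.009, 0.002]
```

>>> step_arm([
  [1,[-0.4,0,-0.2],[0,0.01,0]],
  [1,[-0.6,0.0,-0.45],[0,0.01,0]],
  [1,[-0.6,0.0,-0.45],[0,0.01,0]],
  [1,[-0.6,0.0,-0.45],[0,0.01,0]],
])

```text
t: 12.15
eef_pos: [533.7, 29.3, 50.5]
tcp_rot: [-2.263, 1.569, 0.877]
ft_force: [-0.2, 0.1, -0.2]
opening: 17.3
```

Run:
```python
from h import *
plan([(533.6,28.9,46),(533.6,28.9,45),(533.6,28.9,44)],-np.pi/2)
c=cap('scene','s4.png');W=cloud(c);print(tin(W,(552,70))[:3])
cv2.imwrite('pics/s4c.png',cv2.resize(c['frame'][110:220,190:330],None,fx=5,fy=5))
```

```text
t 12.15 p [533.7  29.3  50.5] jawyaw -1.573 open 17.3 F [-0.2  0.1 -0.2]
(533.6, 28.9, 46) -> [0.45, 0.04, 0.01] turn [-0.002, -0.001, 0.002]
(533.6, 28.9, 45) -> [0.55, 0.04, 0.01] turn [-0.002, -0.001, 0.002]
(533.6, 28.9, 44) -> [0.65, 0.04, 0.01] turn [-0.002, -0.001, 0.002]
(array([553.17798092,  69.8921001 ]), 218, np.float64(1.4710525673032764))
```

View pics/s4c.png

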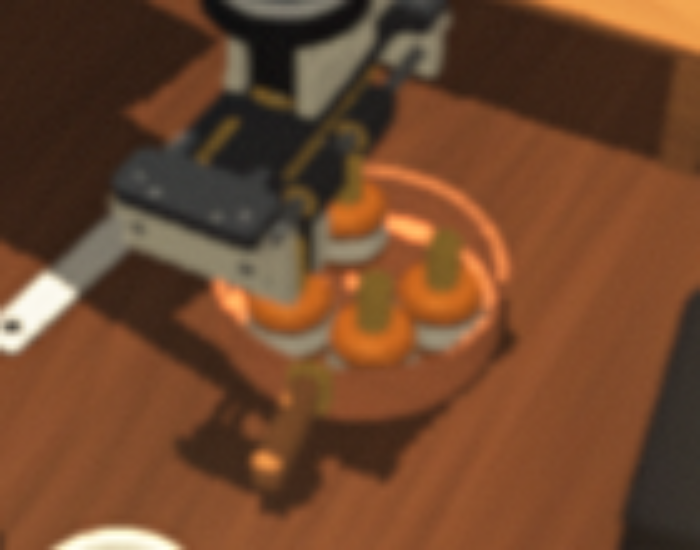

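It sits in the slot clear of its neighbours, so I lower to contact.

>>> step_arm([
  [1,[0.4,0.04,0],[0,0,0]],
  [1,[0.5,0.04,0],[0,0,0]],
  [1,[0.6,0.04,0],[0,0,0]],
  [1,[0.6,0.04,0],[0,0,0]],
])

```text
t: 12.6
eef_pos: [533.4, 28.9, 44.3]
tcp_rot: [-1.963, 1.569, 1.176]
ft_force: [-0.3, -0.5, 0.4]
opening: 17.7
```

>>> step_arm([
  [1,[0.1,0,0],[0,0,0]],
  [1,[0.15,0,0],[0,0,0]],
])

```text
t: 12.8
eef_pos: [534.0, 28.9, 44.0]
tcp_rot: [-2.467, 1.568, 0.673]
ft_force: [-3.8, 1.8, 12.9]
opening: 17.5
```

>>> step_arm([
  [0.4,[-0.1,0,0],[0,0,0]],
  [0.4,[-0.1,0,0],[0,0,0]],
  [0.4,[-2,0,0],[0,0,0]],
  [0.4,[-4.6,0,0],[0,0,0]],
  [0.25,[-4.6,-2.3,-3.1],[0,0,0]],
  [0.25,[-4.6,-4.6,-6.3],[0,0,0]],
  [0.25,[-4.6,-4.6,-6.3],[0,0,0]],
  [0.25,[-4.6,-4.6,-6.3],[0,0,0]],
])

```text
t: 13.6
eef_pos: [596.6, 75.1, 89.4]
tcp_rot: [-1.871, 1.569, 1.27]
ft_force: [-0.8, -0.2, -0.5]
opening: 35.0
```

Run:
```python
from h import *
plan([(597,75,44),(599,75.3,48),(599,75.3,44)],-np.pi/2)
```

```text
t 13.60 p [596.6  75.1  89.4] jawyaw -1.571 open 35.0 F [-0.8 -0.2 -0.5]
(597, 75, 44) -> [4.54, 0.01, -0.04] turn [-0.001, -0.0, 0.001]
(599, 75.3, 48) -> [4.14, -0.02, -0.24] turn [-0.001, -0.0, 0.001]
(599, 75.3, 44) -> [4.54, -0.02, -0.24] turn [-0.001, -0.0, 0.001]
```

>>> step_arm([
  [0.25,[2.5,0,-0.04],[0,0,0]],
  [0.25,[4.4,0,-0.04],[0,0,0]],
  [0.25,[4.5,0,-0.04],[0,0,0]],
  [1,[4.5,0,-0.04],[0,0,0]],
  [1,[4.5,0,-0.04],[0,0,0]],
  [1,[4.5,0,-0.04],[0,0,0]],
  [1,[4.5,0,-0.04],[0,0,0]],
  [1,[4.2,0,-0.04],[0,0,0]],
  [1,[4.2,0,-0.24],[0,0,0]],
  [1,[4.2,0,-0.24],[0,0,0]],
  [1,[4.4,0,-0.24],[0,0,0]],
  [1,[4.5,0,-0.24],[0,0,0]],
  [0.4,[4.45,0,-0.24],[0,0,0]],
  [0.4,[4.45,0,-0.24],[0,0,0]],
  [0.4,[2,0,-0.24],[0,0,0]],
  [0.4,[-1,0,-0.24],[0,0,0]],
  [0.25,[-2,3,-1],[0,0,0]],
  [0.25,[-2,8,-2.5],[0,0,0]],
  [0.25,[-2,13,-4],[0,0,0]],
  [0.25,[-2,15,-5],[0,0,0]],
])

```text
t: 15.6
eef_pos: [647.1, -78.8, 109.1]
tcp_rot: [-3.055, 1.57, 0.084]
ft_force: [0.2, -0.4, -0.0]
opening: 35.2
```

Run:
```python
from h import *
for n in('scene','top'):
    c=cap(n,n+'5.png');W=cloud(c)
    for o in caps(c,W):
        if 480<o[2][0]<680 and -450<o[2][1]<140: print(n,*o)
    print(tin(W,(552,70))[:3])
plan([(660.6,-168.3,100),(660.6,-168.3,40.)],-np.pi/2)
```

```text
scene [257. 146.] 19 [523.4  99.7  64. ] [524.   99.5  64.2]
scene [245. 151.] 65 [506.7  66.1  69.3] [506.6  65.6  69.2]
scene [246. 162.] 40 [533.2  27.9  69.2] [533.8  28.5  69.4]
scene [255. 245.] 82 [ 660.4 -168.    64.4] [ 660.5 -169.2   64.9]
scene [178. 258.] 89 [ 538.8 -269.8   64.7] [ 539.4 -270.3   64.7]
(array([553.40273169,  69.96502369]), 87, np.float64(1.4296239367063746))
top [361. 211.] 60 [ 538.2 -269.5   65.5] [ 537.2 -270.1   65. ]
(array([551.04675865,  69.13780191]), 54, np.float64(1.1420610859172824))
t 15.70 p [647.6 -79.3 108.6] jawyaw -1.576 open 35.3 F [-0.3 -0.5  0.5]
(660.6, -168.3, 100) -> [0.86, 8.9, -1.34] turn [-0.005, -0.001, 0.0]
(660.6, -168.3, 40.0) -> [6.86, 8.9, -1.33] turn [-0.005, -0.001, 0.0]
```

>>> step_arm([
  [0.25,[0.9,4.5,-0.7],[0,0,0]],
  [0.25,[0.9,8.9,-1.35],[0,0,0]],
  [0.25,[0.9,8.9,-1.35],[0,0,0]],
  [0.25,[3.5,8.9,-1.35],[0,0,0]],
  [0.25,[6.5,8.9,-1.35],[0,0,0]],
  [0.25,[6.85,8.9,-1.35],[0,0,0]],
  [0.25,[6.85,8.9,-1.35],[0,0,0]],
  [1,[6.85,8.9,-1.35],[0,0,0]],
  [1,[6.85,8.9,-1.35],[0,0,0]],
  [1,[6.85,8.9,-1.35],[0,0,0]],
  [1,[6.85,8.9,-1.35],[0,0,0]],
  [1,[6.85,8.9,-1.35],[0,0,0]],
])

```text
t: 16.9
eef_pos: [661.8, -168.6, 41.7]
tcp_rot: [2.949, 1.567, -0.197]
ft_force: [-0.8, 0.4, 5.4]
opening: 17.0
```

Run:
```python
from h import *
plan([(571.5,112.7,125),(571.5,112.7,44)],-np.pi/2)
```

```text
t 16.90 p [ 661.8 -168.6   41.7] jawyaw -1.576 open 17.0 F [-0.8  0.4  5.4]
(571.5, 112.7, 125) -> [-8.39, -28.08, 9.14] turn [-0.005, -0.004, -0.001]
(571.5, 112.7, 44) -> [-0.29, -28.09, 9.17] turn [-0.005, -0.004, -0.001]
```

>>> step_arm([
  [1,[-4,0,0],[0,0,0]],
  [1,[-8.6,-2,0.5],[0,0,0]],
  [1,[-8.6,-28.1,9.1],[0,0,0]],
  [1,[-8.6,-28.1,9.1],[0,0,0]],
  [1,[-8.6,-28.1,9.1],[0,0,0]],
  [1,[-8.6,-28.1,9.1],[0,0,0]],
  [1,[-8.6,-28.1,9.1],[0,0,0]],
  [1,[-8.6,-28.1,9.1],[0,0,0]],
  [1,[-8.6,-28.1,9.1],[0,0,0]],
  [1,[-8.6,-28.1,9.1],[0,0,0]],
  [1,[-8.6,-28.1,9.1],[0,0,0]],
  [1,[-8.6,-28.1,9.1],[0,0,0]],
])

```text
t: 18.1
eef_pos: [572.4, 111.5, 127.0]
tcp_rot: [2.877, 1.567, -0.271]
ft_force: [-0.0, -1.1, -1.7]
opening: 17.7
```

Run:
```python
from h import *
c=cap('scene','s6.png');W=cloud(c)
for o in caps(c,W):
        if 480<o[2][0]<680 and 0<o[2][1]<140: print(*o)
print(tin(W,(552,70))[:3])
cv2.imwrite('pics/s6c.png',cv2.resize(c['frame'][90:220,190:330],None,fx=4,fy=4))
plan([(572.3,112.7,60),(572.3,112.7,45)],-np.pi/2)
```

```text
[259. 144.] 64 [525.8 107.1  68.9] [526.2 105.7  68.7]
[245. 151.] 66 [506.5  65.9  69.4] [506.7  66.2  69.7]
[279. 161.] 66 [597.8  75.6  68.9] [597.4  74.5  69.3]
[247. 164.] 72 [535.1  29.5  69.3] [535.   28.7  69.4]
[265. 169.] 67 [579.1  32.8  68.8] [579.9  32.2  68.9]
(array([553.00674167,  69.96362812]), 275, np.float64(1.539961149415835))
t 18.15 p [572.4 111.5 127. ] jawyaw -1.578 open 17.6 F [-0.4  0.2 -0.9]
(572.3, 112.7, 60) -> [6.7, -0.13, 0.03] turn [-0.007, -0.004, -0.001]
(572.3, 112.7, 45) -> [8.2, -0.13, 0.04] turn [-0.007, -0.004, -0.001]
```

View pics/s6c.png

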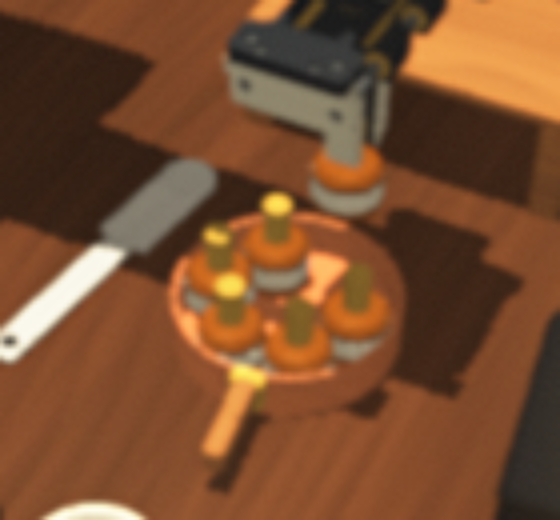

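Five bottles are in the tin with the sixth held above. The open slot lies below it, at the far upper right of the tin.

>>> step_arm([
  [1,[3,-0.13,0],[0,-0.004,0]],
  [1,[5.5,-0.13,0],[0,-0.004,0]],
  [1,[7,-0.13,0],[0,-0.004,0]],
  [1,[7.5,-0.13,0.02],[0,-0.004,0]],
  [1,[7.9,-0.13,0.02],[0,-0.004,0]],
  [1,[8.1,-0.13,0.02],[0,-0.004,0]],
  [1,[8.1,-0.13,0.02],[0,-0.004,0]],
])

```text
t: 18.85
eef_pos: [573.0, 112.5, 46.6]
tcp_rot: [2.31, 1.569, -0.839]
ft_force: [-0.2, -0.7, -1.1]
opening: 17.8
```

Run:
```python
from h import *
plan([(572.3,112.7,45),(538.8,-269.8,110)],-np.pi/2)
c=cap('scene','s7.png')
cv2.imwrite('pics/s7c.png',cv2.resize(c['frame'][110:200,210:310],None,fx=5,fy=5))
```

```text
t 18.85 p [573.  112.5  46.6] jawyaw -1.578 open 17.8 F [-0.2 -0.7 -1.1]
(572.3, 112.7, 45) -> [0.16, -0.02, 0.07] turn [-0.007, -0.001, -0.001]
(538.8, -269.8, 110) -> [-6.31, 38.26, 3.14] turn [-0.007, -0.001, -0.001]
```

View pics/s7c.png

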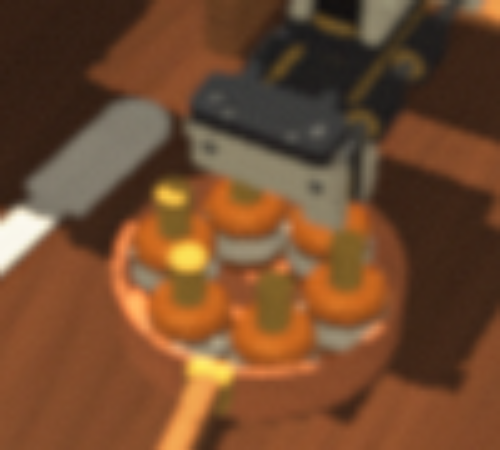

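It's in its slot. I lower to contact.

>>> step_arm([
  [1,[0.1,0,0],[0,0,0]],
  [1,[0.2,0,0],[0,0,0]],
  [1,[0.2,0,0],[0,0,0]],
])

```text
t: 19.2
eef_pos: [573.7, 112.6, 45.7]
tcp_rot: [2.75, 1.568, -0.399]
ft_force: [-0.0, -0.6, 3.7]
opening: 17.6
```

>>> step_arm([
  [0.4,[0,0,0],[0,0,0]],
  [0.4,[0,0,0],[0,0,0]],
  [0.4,[-2,0,0],[0,0,0]],
  [0.4,[-5,0,0],[0,0,0]],
  [0.25,[-6.4,2,0.2],[0,0,0]],
  [0.25,[-6.4,38.25,3.45],[0,0,0]],
  [0.25,[-6.4,38.25,3.45],[0,0,0]],
  [0.25,[-6.4,38.25,3.45],[0,0,0]],
  [0.25,[-6.4,38.25,3.45],[0,0,0]],
  [0.25,[-6.4,38.25,3.45],[0,0,0]],
  [0.25,[-6.4,38.25,3.45],[0,0,0]],
  [0.25,[-6.4,38.25,3.45],[0,0,0]],
  [0.25,[-6.4,38.25,3.45],[0,0,0]],
  [0.25,[-6.4,38.25,3.45],[0,0,0]],
  [0.25,[-6.4,38.25,3.45],[0,0,0]],
  [0.25,[-6.4,38.25,3.45],[0,0,0]],
  [0.25,[-6.4,38.25,3.45],[0,0,0]],
])

```text
t: 20.9
eef_pos: [536.7, -267.6, 110.1]
tcp_rot: [2.881, 1.568, -0.266]
ft_force: [0.7, 1.3, -0.1]
opening: 35.1
```

Run:
```python
from h import *
for n in('scene','top'):
    c=cap(n,n+'8.png');W=cloud(c)
    for o in caps(c,W):
        if 480<o[2][0]<680 and 0<o[2][1]<140: print(n,*o)
    print(tin(W,(552,70))[:3])
plan([(539,-269.6,100),(539,-269.6,40.)],-np.pi/2)
```

```text
scene [259. 143.] 64 [525.1 107.2  68.8] [525.5 105.9  69. ]
scene [276. 148.] 64 [572.  112.6  68.7] [572.5 112.   68.9]
scene [245. 151.] 64 [505.8  67.5  68.8] [506.7  66.6  69.4]
scene [279. 161.] 65 [598.1  75.   69.1] [597.6  74.1  69.3]
scene [247. 164.] 72 [535.3  28.6  68.7] [534.7  28.4  69. ]
scene [265. 169.] 69 [579.2  33.2  68.6] [579.8  32.6  68.7]
(array([552.86566983,  70.05125419]), 248, np.float64(1.497720771215199))
top [209. 184.] 59 [596.4  74.   69.1] [595.8  73.7  68.9]
top [227. 192.] 47 [577.9  32.1  69. ] [577.5  32.9  69. ]
top [192. 195.] 60 [570.8 111.6  68.9] [570.6 110.7  69.1]
top [229. 212.] 49 [533.5  29.   69. ] [533.   28.6  68.9]
top [194. 216.] 63 [523.9 105.4  68.8] [523.8 105.6  68.7]
top [212. 225.] 59 [504.2  64.9  68.4] [504.4  65.   68.6]
(array([551.10471811,  69.59097216]), 312, np.float64(1.3310294537088347))
t 21.00 p [ 536.8 -268.1  110.2] jawyaw -1.576 open 34.9 F [-0.5  0.8  0.3]
(539, -269.6, 100) -> [1.02, 0.14, -0.22] turn [-0.005, -0.003, -0.001]
(539, -269.6, 40.0) -> [7.02, 0.14, -0.2] turn [-0.005, -0.003, -0.001]
```

>>> step_arm([
  [0.25,[2.5,0.14,-0.2],[0,-0.003,0]],
  [0.25,[6,0.14,-0.2],[0,-0.003,0]],
  [0.25,[6.9,0.14,-0.2],[0,-0.003,0]],
  [0.25,[6.9,0.14,-0.2],[0,-0.003,0]],
  [1,[6.9,0.14,-0.2],[0,-0.003,0]],
  [1,[6.9,0.14,-0.2],[0,-0.003,0]],
  [1,[6.9,0.14,-0.2],[0,-0.003,0]],
  [1,[6.9,0.14,-0.2],[0,-0.003,0]],
  [1,[6.9,0.14,-0.2],[0,-0.003,0]],
])

```text
t: 21.9
eef_pos: [539.9, -270.2, 42.7]
tcp_rot: [2.276, 1.567, -0.871]
ft_force: [-0.9, 0.3, 6.4]
opening: 17.3
```

Run:
```python
from h import *
plan([(552.8,70.5,130)],-np.pi/2)
```

```text
t 21.90 p [ 539.9 -270.2   42.7] jawyaw -1.576 open 17.3 F [-0.9  0.3  6.4]
(552.8, 70.5, 130) -> [-8.81, -34.06, -1.14] turn [-0.005, -0.002, -0.003]
```

>>> step_arm([
  [1,[-4,0,0],[0,0,0]],
  [1,[-8.8,-2,0],[0,0,0]],
  [1,[-8.8,-34.05,-1.15],[-0.005,-0.002,0]],
  [1,[-8.8,-34.05,-1.15],[-0.005,-0.002,0]],
  [1,[-8.8,-34.05,-1.15],[-0.005,-0.002,0]],
  [1,[-8.8,-34.05,-1.15],[-0.005,-0.002,0]],
  [1,[-8.8,-34.05,-1.15],[-0.005,-0.002,0]],
  [1,[-8.8,-34.05,-1.15],[-0.005,-0.002,0]],
  [1,[-8.8,-34.05,-1.15],[-0.005,-0.002,0]],
  [1,[-8.8,-34.05,-1.15],[-0.005,-0.002,0]],
  [1,[-8.8,-34.05,-1.15],[-0.005,-0.002,0]],
  [1,[-8.8,-34.05,-1.15],[-0.005,-0.002,0]],
  [1,[-8.8,-34.05,-1.15],[-0.005,-0.002,0]],
  [1,[-8.8,-34.05,-1.15],[-0.005,-0.002,0]],
])

```text
t: 23.3
eef_pos: [553.0, 69.2, 129.8]
tcp_rot: [1.608, 1.568, -1.535]
ft_force: [0.1, -0.6, -0.9]
opening: 17.6
```

Run:
```python
from h import *
c=cap('scene','s9.png');W=cloud(c)
for o in caps(c,W):
        if 480<o[2][0]<680 and 0<o[2][1]<140: print(*o)
cv2.imwrite('pics/s9c.png',cv2.resize(c['frame'][90:220,190:330],None,fx=4,fy=4))
plan([(552.9,70.5,75),(552.9,70.5,47)],-np.pi/2)
```

```text
[277. 148.] 65 [572.7 112.9  68.5] [572.3 112.4  68.8]
[245. 151.] 66 [506.9  66.5  68.4] [506.8  65.8  69. ]
[279. 161.] 67 [597.9  75.   68.8] [597.9  74.3  69. ]
[247. 164.] 67 [534.8  29.   68.9] [534.7  28.5  68.9]
[265. 169.] 70 [579.5  34.2  69. ] [580.1  32.4  69.2]
t 23.35 p [553.   69.4 129.8] jawyaw -1.573 open 17.8 F [-0.4 -0.3 -0.7]
(552.9, 70.5, 75) -> [5.48, -0.13, 0.01] turn [-0.002, -0.0, -0.003]
(552.9, 70.5, 47) -> [8.28, -0.13, 0.01] turn [-0.002, -0.0, -0.003]
```

View pics/s9c.png

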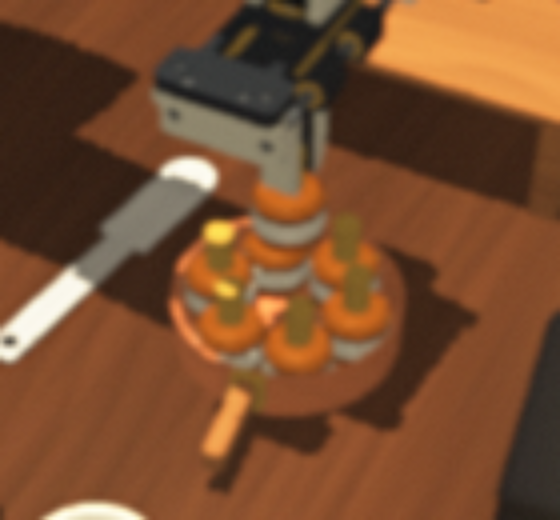

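The last bottle hangs over the central hole, with six in the ring. I descend gently.

>>> step_arm([
  [1,[2.5,-0.13,0],[0,0,0]],
  [1,[4.2,-0.13,0],[0,0,0]],
  [1,[4.4,-0.13,0],[0,0,0]],
  [1,[4.8,-0.13,0],[0,0,0]],
  [1,[5.4,-0.13,0],[0,0,0]],
  [1,[6.0,-0.13,0],[0,0,0]],
  [1,[6.0,-0.13,0],[0,0,0]],
])

```text
t: 24.05
eef_pos: [552.6, 70.5, 69.3]
tcp_rot: [1.293, 1.568, -1.85]
ft_force: [-0.0, -0.2, -0.9]
opening: 17.6
```

Run:
```python
from h import *
plan([(552.9,70.5,60),(552.9,70.5,46.5)],-np.pi/2)
```

```text
t 24.05 p [552.6  70.5  69.3] jawyaw -1.573 open 17.6 F [-0.  -0.2 -0.9]
(552.9, 70.5, 60) -> [0.93, -0.0, -0.03] turn [-0.002, 0.001, -0.003]
(552.9, 70.5, 46.5) -> [2.28, -0.0, -0.03] turn [-0.002, 0.001, -0.003]
```

No contact force, so I continue down.

>>> step_arm([
  [1,[0.7,0,0],[0,0,0]],
  [1,[1.3,0,0],[0,0,0]],
  [1,[1.8,0,0],[0,0,0]],
  [1,[2.1,0,0],[0,0,0]],
  [1,[2.25,0,0],[0,0,0]],
  [1,[2.25,0,0],[0,0,0]],
])

```text
t: 24.65
eef_pos: [552.7, 70.5, 46.9]
tcp_rot: [1.378, 1.568, -1.765]
ft_force: [0.5, -0.2, -1.4]
opening: 17.8
```

>>> step_arm([
  [1,[0.1,0,0],[0,0,0]],
  [1,[0.2,0,0],[0,0,0]],
  [1,[0.2,0,0],[0,0,0]],
])

```text
t: 24.95
eef_pos: [553.2, 70.7, 46.6]
tcp_rot: [1.952, 1.568, -1.191]
ft_force: [-3.8, 1.0, 12.3]
opening: 17.6
```

>>> step_arm([
  [0.45,[0,0,0],[0,0,0]],
  [0.45,[0,0,0],[0,0,0]],
  [0.45,[-2,0,0],[0,0,0]],
  [0.45,[-6,0,0],[0,0,0]],
  [0.25,[-10,3,0],[-0.1,0,0]],
  [0.25,[-10,20,-3],[-1.4,0,0]],
  [0.25,[-10,20,-3],[-1.4,0,0]],
  [0.25,[-10,20,-3],[-1.4,0,0]],
  [0.25,[-10,20,-3],[-1.4,0,0]],
  [0.25,[-10,20,-3],[-1.4,0,0]],
  [0.25,[-10,20,-3],[-1.4,0,0]],
  [0.25,[-10,20,-3],[-1.4,0,0]],
  [0.25,[-10,20,-3],[-1.4,0,0]],
  [0.25,[-10,20,-3],[-1.4,0,0]],
  [0.25,[-10,20,-3],[-1.4,0,0]],
  [0.25,[-10,20,-3],[-1.4,0,0]],
])

```text
t: 26.55
eef_pos: [582.7, -129.2, 146.8]
tcp_rot: [0.446, 1.568, -1.301]
ft_force: [-0.4, -0.8, 0.3]
opening: 35.1
```

Run:
```python
from h import *
for n in('scene','top'):
    c=cap(n,n+'10.png');W=cloud(c)
    for o in caps(c,W):
        if 480<o[2][0]<680 and 0<o[2][1]<140: print(n,*o)
    ct,k,sd,h=tin(W,(552,70));print(ct,k,sd)
    h=h[(h[:,1]<0)&(h[:,0]>500)&(h[:,0]<620)]
    if len(h)>10:
        vx,vy,x0,y0=cv2.fitLine(h[:,:2].astype(np.float32),cv2.DIST_L2,0,.01,.01).ravel();print('line',len(h),vx,vy,x0,y0,np.degrees(np.arctan2(vy,vx)),h.min(0),h.max(0))
    cv2.imwrite(f'pics/x10{n}.png',cv2.resize(c['frame'][110:230,170:330],None,fx=4,fy=4))
s=readout.observe();print(s['qpos']);plan([(570,-50,100)])
```

```text
scene [259. 144.] 65 [525.5 105.7  69.6] [525.5 106.2  69.4]
scene [277. 148.] 56 [572.5 112.8  68.8] [572.9 112.   69.2]
[552.95484222  69.69113988] 134 1.4315142498573994
line 110 0.14672637 -0.9891771 572.74225 -46.167225 -81.56274 [561.41970824 -67.05862417  27.00190213] [581.00420553 -19.34620538  40.54257098]
top [209. 184.] 58 [596.2  74.1  68.9] [596.1  73.8  68.8]
top [227. 192.] 48 [578.3  32.1  68.6] [577.6  32.5  68.7]
top [192. 195.] 59 [570.9 111.7  68.4] [570.5 110.8  68.6]
top [211. 204.] 56 [551.2  68.4  69.1] [550.5  69.1  68.7]
top [227. 211.] 26 [533.4  30.2  69.4] [534.6  30.4  69.5]
top [194. 216.] 62 [523.9 105.4  69. ] [524.1 105.3  68.7]
top [212. 225.] 59 [504.2  64.9  68.5] [504.2  64.9  68.8]
[551.05942301  69.13274528] 211 1.2085438405508189
line 52 0.46885365 -0.88327587 570.26624 -57.896996 -62.04009 [562.55137063 -67.17419277  28.02282575] [579.28660742 -46.35919334  40.73663693]
[-0.40348647  0.39526248  1.52155297 -0.00214323  1.22297444 -0.22803376]
t 26.65 p [ 582.8 -129.1  147. ] jawyaw -0.175 open 34.5 F [-0.2  1.1 -0.5]
(570, -50, 100) -> [4.67, -2.64, -7.58] turn [-0.0, 0.002, -0.001]
```

View pics/x10scene.png

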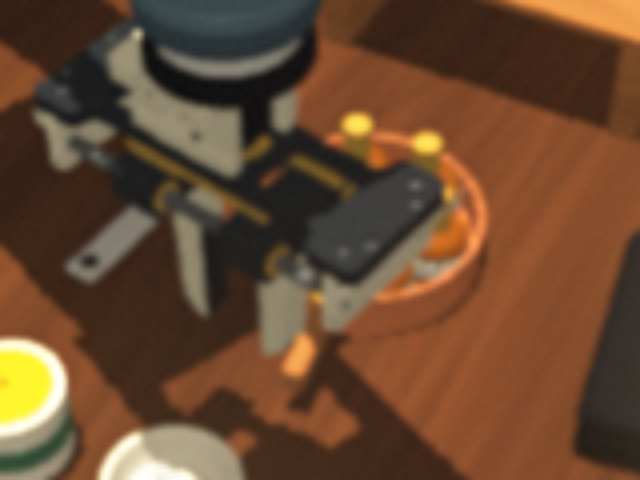

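View pics/top10.png

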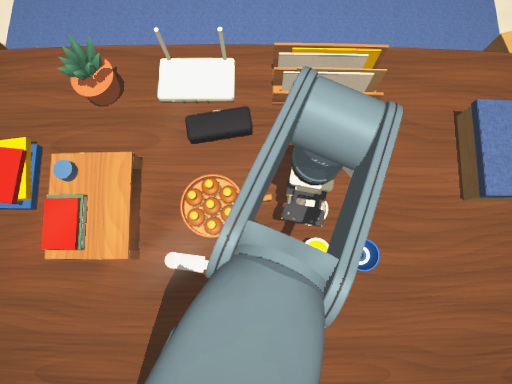

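All seven caps show in the top view at (190–230,184–225). They form a clean one-plus-six pattern, with every cap top at about 68.7 mm, so all stand flat. Next is the handle.

Run:
```python
from h import *
plan([(573.9,-53,60),(573.9,-53,13)],0.168)
```

```text
t 26.65 p [ 582.8 -129.1  147. ] jawyaw -0.175 open 34.5 F [-0.2  1.1 -0.5]
(573.9, -53, 60) -> [8.68, -2.21, -7.36] turn [-0.343, 0.003, -0.001]
(573.9, -53, 13) -> [13.38, -2.21, -7.37] turn [-0.343, 0.003, -0.001]
```

>>> step_arm([
  [0.1,[2,-2.2,-7.35],[-0.343,0,0]],
  [0.1,[4,-2.2,-7.35],[-0.343,0,0]],
  [0.1,[8,-2.2,-7.35],[-0.343,0,0]],
  [0.1,[8,-2.2,-7.35],[-0.343,0,0]],
  [0.1,[8,-2.2,-7.35],[-0.343,0,0]],
  [0.1,[8,-2.2,-7.35],[-0.343,0,0]],
], force=30)

```text
t: 27.25
eef_pos: [575.5, -54.1, 68.6]
tcp_rot: [0.665, 1.566, -0.74]
ft_force: [0.3, 0.2, 1.0]
opening: 41.6
```

Run:
```python
from h import *
c=cap('scene','s11.png');W=cloud(c)
cv2.imwrite('pics/s11c.png',cv2.resize(c['frame'][110:230,190:330],None,fx=4,fy=4))
plan([(573.9,-53,13)],0.168)
```

```text
t 27.30 p [575.6 -54.2  68.8] jawyaw 0.166 open 41.5 F [-0.7  0.   1.1]
(573.9, -53, 13) -> [5.58, -0.17, -0.17] turn [-0.002, 0.004, -0.004]
```

View pics/s11c.png

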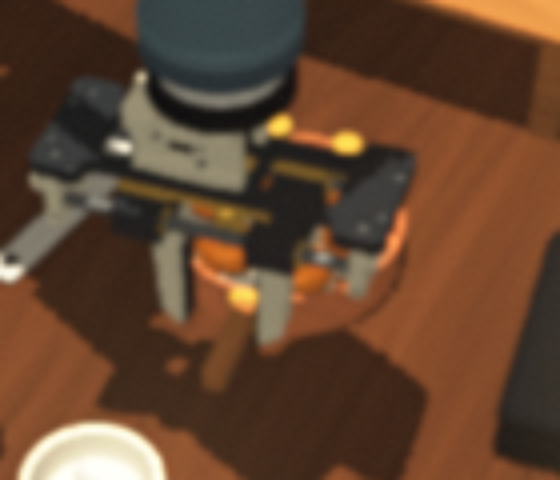

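The fingers straddle the handle, at (215,350) in this crop. I descend and grip.

>>> step_arm([
  [0.1,[3,-0.17,-0.1],[0,0.004,-0.004]],
  [0.1,[5,-0.17,-0.1],[0,0.004,-0.004]],
  [0.1,[5.55,-0.17,-0.1],[0,0.004,-0.004]],
  [0.1,[5.55,-0.17,-0.1],[0,0.004,-0.004]],
  [1,[5.55,-0.17,-0.1],[0,0.004,-0.004]],
  [1,[5.55,-0.17,-0.1],[0,0.004,-0.004]],
  [1,[5.55,-0.17,-0.1],[0,0.004,-0.004]],
  [1,[5.55,-0.17,-0.1],[0,0.004,-0.004]],
  [1,[5.55,-0.17,-0.1],[0,0.004,-0.004]],
])

```text
t: 28.2
eef_pos: [573.8, -53.9, 13.9]
tcp_rot: [-0.673, 1.57, -2.077]
ft_force: [-4.0, -0.9, 6.8]
opening: 13.7
```

Run:
```python
from h import *
c=cap('scene','s12.png');W=cloud(c);print(tin(W,(552,70))[:3])
s,p,R=pose();p=p.copy()
plan([tuple(p+[-7,266,0]),tuple(p+[-3,130,0])])
```

```text
(array([553.3486535 ,  69.89616086]), 69, np.float64(1.2917044873582628))
t 28.25 p [573.8 -53.9  13.9] jawyaw 0.167 open 13.7 F [-3.5 -0.2  6.3]
(np.float64(566.7542582214649), np.float64(212.133255068552), np.float64(13.891785425311848)) -> [-0.02, 3.72, -26.35] turn [0.0, 0.001, 0.001]
(np.float64(570.7542582214649), np.float64(76.13325506855197), np.float64(13.891785425311848)) -> [-0.01, 1.86, -12.87] turn [0.0, 0.001, 0.001]
```

>>> step_arm([
  [1,[0,0.09,-0.6],[0,0,0]],
  [1,[0,0.23,-1.6],[0,0,0]],
  [1,[0,0.43,-3.0],[0,0,0]],
  [1,[0,0.65,-4.5],[0,0,0]],
  [1,[0,0.87,-6.0],[0,0,0]],
  [1,[0,1.08,-7.5],[0,0,0]],
  [1,[0,1.3,-9.0],[0,0,0]],
  [1,[0,1.52,-10.5],[0,0,0]],
  [1,[0,1.7,-11.8],[0,0,0]],
  [1,[0,1.81,-12.5],[0,0,0]],
  [1,[0,1.86,-12.9],[0,0,0]],
  [1,[0,1.86,-12.9],[0,0,0]],
  [1,[0,1.86,-12.9],[0,0,0]],
])

```text
t: 29.55
eef_pos: [571.0, 77.0, 13.9]
tcp_rot: [2.122, 1.571, 0.718]
ft_force: [1.0, 1.5, 0.7]
opening: 13.6
```

Run:
```python
from h import *
for n in('scene','top'):
    c=cap(n,n+'13.png');W=cloud(c)
    for o in caps(c,W):
        if 480<o[2][0]<620 and 120<o[2][1]<280: print(n,*o)
    print(tin(W,(549,199))[:3])
    cv2.imwrite(f'pics/x13{n}.png',cv2.resize(c['frame'][60:230,100:330],None,fx=3,fy=3))
s,p,R=pose();p=p.copy()
plan([tuple(p+[-4,136,0])])
```

```text
scene [297. 118.] 57 [569.2 243.9  69.3] [570.  243.8  69.8]
scene [285. 125.] 28 [553.7 198.7  69.2] [554.5 199.5  69.5]
scene [301. 127.] 37 [595.6 207.4  69.3] [596.1 207.4  69.5]
(array([550.41976211, 202.03585483]), 51, np.float64(1.7454144707306445))
top [169. 193.] 65 [575.6 163.6  68.6] [576.2 164.1  68.6]
top [152. 205.] 63 [547.7 200.8  68.6] [547.9 201.2  68.7]
top [170. 212.] 65 [532.2 159.4  69.1] [531.7 158.9  69.1]
top [153. 225.] 58 [503.9 196.7  69.3] [503.1 196.8  69.3]
(array([549.64996283, 200.17928946]), 44, np.float64(1.0496553381816647))
t 29.65 p [571.   76.9  13.9] jawyaw 0.166 open 13.6 F [1.6 2.  0.7]
(np.float64(566.9746378501774), np.float64(212.94422158790434), np.float64(13.922945740539424)) -> [0.0, 1.86, -13.48] turn [0.0, -0.0, -0.0]
```

View pics/x13scene.png

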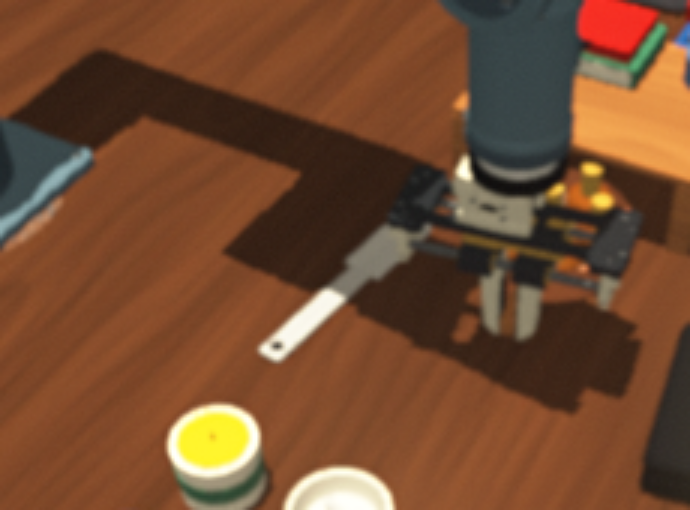

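View pics/x13top.png

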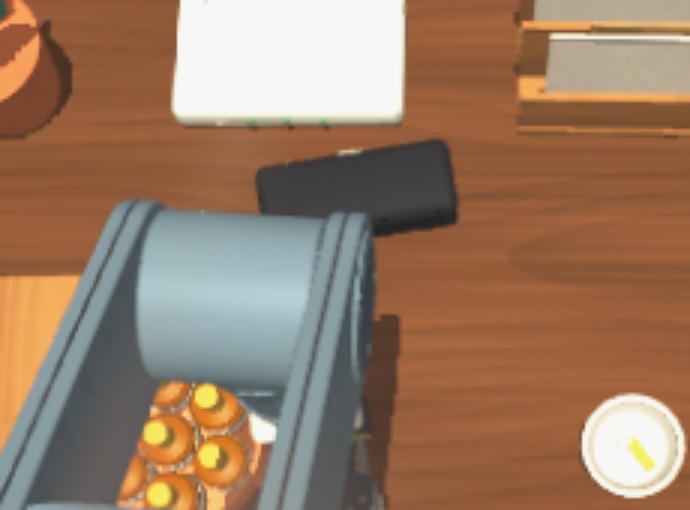

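The tin slid straight with all bottles in place. I continue the last 135 mm under the ledge.

>>> step_arm([
  [1,[0,0.09,-0.6],[0,0,0]],
  [1,[0,0.23,-1.6],[0,0,0]],
  [1,[0,0.41,-3.0],[0,0,0]],
  [1,[0,0.62,-4.5],[0,0,0]],
  [1,[0,0.83,-6.0],[0,0,0]],
  [1,[0,1.03,-7.5],[0,0,0]],
  [1,[0,1.24,-9.0],[0,0,0]],
  [1,[0,1.45,-10.5],[0,0,0]],
  [1,[0,1.65,-12.0],[0,0,0]],
  [1,[0,1.78,-12.9],[0,0,0]],
  [1,[0,1.84,-13.3],[0,0,0]],
  [1,[0,1.86,-13.45],[0,0,0]],
  [1,[0,1.86,-13.45],[0,0,0]],
])

```text
t: 30.95
eef_pos: [566.9, 212.0, 13.9]
tcp_rot: [-0.57, 1.57, -1.974]
ft_force: [0.6, -4.7, 1.9]
opening: 13.7
```

Run:
```python
from h import *
for n in('scene','top'):
    c=cap(n,n+'14.png')
    cv2.imwrite(f'pics/x14{n}.png',cv2.resize(c['frame'][30:230,80:330],None,fx=3,fy=3))
s,p,R=pose();print(p,s['ft_force'],s['opening'],s['wrist_torque'])
```

```text
[566.94910957 211.97420922  13.9209387 ] [ 0.26299058 -5.06765289  2.37299289] 14.00502245645201 [-0.88516578 -0.07987849  0.14233659]
```

View pics/x14scene.png

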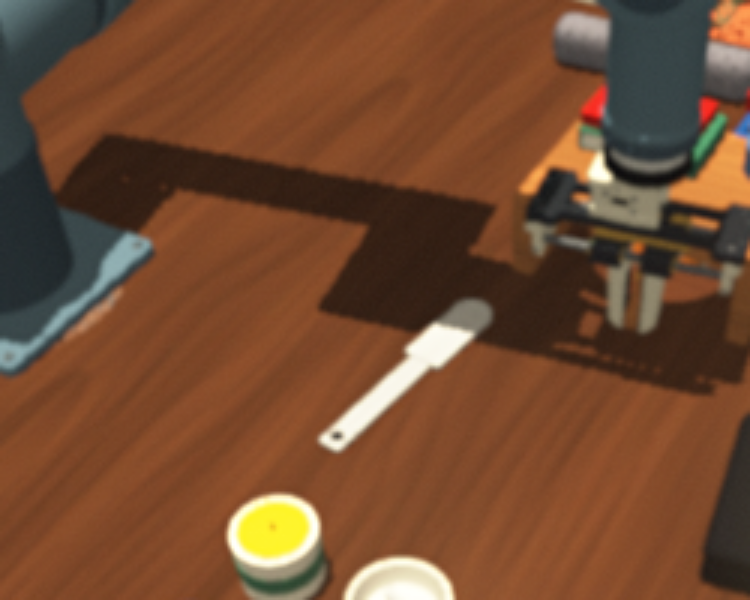

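The tin is under the board with only the handle in front, and the slide force was about 5 N. I release and back off.

>>> step_arm([
  [0.25,[0,0,0],[0,0,0]],
  [0.25,[0,0,0],[0,0,0]],
  [0.25,[0,0,0],[0,0,0]],
  [0.25,[0,0,1.5],[0,0,0]],
  [0.25,[0,0,4],[0,0,0]],
  [0.25,[-1,0,7],[0,0,0]],
  [0.25,[-4,0,10],[0,0,0]],
  [0.25,[-8,0,14],[0,0,0]],
  [0.25,[-12,0,18],[0,0,0]],
  [0.25,[-15,0,22],[0,0,0]],
  [0.25,[-18,5,26],[0,0,0]],
  [0.25,[-18,5,26],[0,0,0]],
  [0.25,[-18,5,26],[0,0,0]],
  [0.25,[-18,5,26],[0,0,0]],
])

```text
t: 32.45
eef_pos: [659.0, -37.1, 193.5]
tcp_rot: [-1.609, 1.57, -3.015]
ft_force: [0.7, -0.0, -0.7]
opening: 35.0
```

Run:
```python
from h import *
for n in('scene','top'):
    c=cap(n,n+'15.png');W=cloud(c)
    P=W.reshape(-1,3);h=P[(P[:,2]>30)&(P[:,2]<40)&(P[:,0]>530)&(P[:,0]<600)&(P[:,1]>180)&(P[:,1]<243)]
    if len(h): print(n,len(h),h.mean(0),np.percentile(h[:,1],[1,99]))
    # tin wall/rim visible under board
    b=W[(W[...,2]>80)&(W[...,2]<92)&(W[...,0]>500)&(W[...,0]<600)&(W[...,1]>200)&(W[...,1]<330)]
    print('front',np.percentile(b[:,1],1))
    cv2.imwrite(f'pics/x15{n}.png',cv2.resize(c['frame'][60:230,80:340] if n=='top' else c['frame'][50:200,200:400],None,fx=3,fy=3))
    if n=='scene':
        q=P[(P[:,2]>25)&(P[:,2]<72)&(P[:,1]>250)&(P[:,1]<420)&(P[:,0]>450)&(P[:,0]<640)]
        r=np.hypot(q[:,0]-546,q[:,1]-336);print('under',len(q),q.min(0),q.max(0))
        for o in caps(c,W):
            if 480<o[2][0]<620 and 230<o[2][1]<420: print(*o)
plan([(0,0,0)])
```

```text
scene 42 [568.88881317 216.32895566  36.30745249] [197.74576297 241.91677778]
front 287.7594298241468
under 4 [551.29859362 250.04761722  28.46287171] [568.9433263  256.66799585  35.66495569]
front 244.84259740320925
t 32.55 p [657.9 -35.6 192.7] jawyaw 0.166 open 34.8 F [-0.5  0.8  0.2]
(0, 0, 0) -> [19.49, -64.23, -14.39] turn [-0.0, -0.001, 0.003]
```

View pics/x15scene.png

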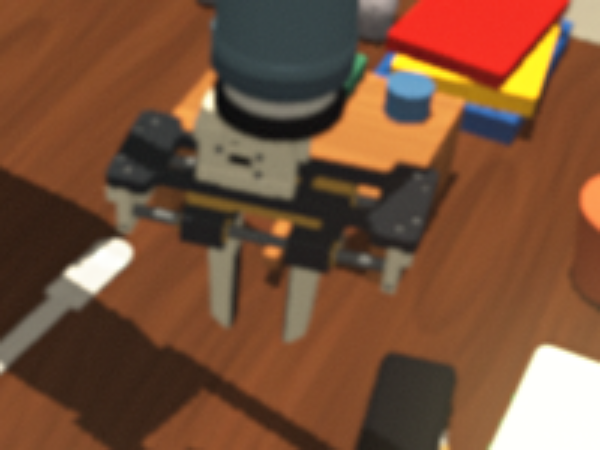

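View pics/x15top.png

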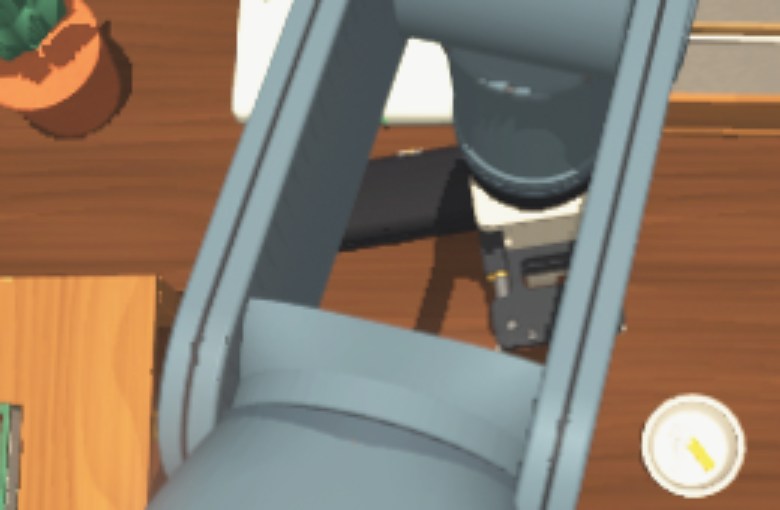

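The arm hides the tin, so I move it aside for a final check.

>>> step_arm([
  [0.25,[-2,-30,26],[0,0,0]],
  [0.25,[-2,-30,26],[0,0,0]],
  [0.25,[-2,-30,26],[0,0,0]],
  [0.25,[-2,-30,26],[0,0,0]],
  [0.25,[-2,-30,26],[0,0,0]],
  [0.25,[-2,-30,26],[0,0,0]],
  [0.25,[-2,-30,26],[0,0,0]],
  [0.25,[-2,-30,26],[0,0,0]],
  [0.25,[-2,-30,26],[0,0,0]],
  [0.25,[-2,-30,26],[0,0,0]],
  [0.25,[-2,-30,26],[0,0,0]],
  [0.25,[-2,-30,26],[0,0,0]],
])

```text
t: 33.75
eef_pos: [406.0, -340.0, 213.1]
tcp_rot: [-2.078, 1.567, 2.803]
ft_force: [0.0, -0.6, 0.7]
opening: 35.0
```

Run:
```python
from h import *
for n in('scene','top'):
    c=cap(n,n+'16.png');W=cloud(c)
    P=W.reshape(-1,3);h=P[(P[:,2]>30)&(P[:,2]<40)&(P[:,0]>530)&(P[:,0]<600)&(P[:,1]>180)&(P[:,1]<238)]
    print(n,len(h),h.mean(0),np.percentile(h[:,1],[0,1,99]))
    q=P[(P[:,2]>10)&(P[:,2]<74)&(P[:,1]>245)&(P[:,1]<420)&(P[:,0]>450)&(P[:,0]<640)]
    print('under',len(q),q.min(0) if len(q) else '',q.max(0) if len(q) else '')
    if len(q)>10:
        w=q[(q[:,2]<37)]; s=least_squares(lambda z:np.hypot(*(w[:,:2]-z).T)-73,(546,336),loss='soft_l1').x;print('wall fit',len(w),s)
    # compare with the start
    f0=cv2.imread(f'pics/{n}0.png');d=cv2.absdiff(f0,c['frame']).max(2)
    cv2.imwrite(f'pics/x16{n}.png',cv2.resize(c['frame'][50:200,200:400],None,fx=4,fy=4) if n=='scene' else c['frame'])
```

```text
scene 60 [569.22516429 216.64003492  36.41749124] [198.12231067 198.33485385 237.465743  ]
under 538 [482.45233923 245.6839041   10.15575233] [616.06433526 326.43943182  44.84808454]
wall fit 421 [546.35196088 339.08378648]
top 109 [565.56300895 217.92856105  36.0605977 ] [197.89322441 198.10743397 237.26138575]
under 70 [529.85847941 245.66745318  10.31073735] [569.64024914 265.12346373  40.14489988]
wall fit 57 [574.99198066 325.28759783]
```

View pics/x16scene.png

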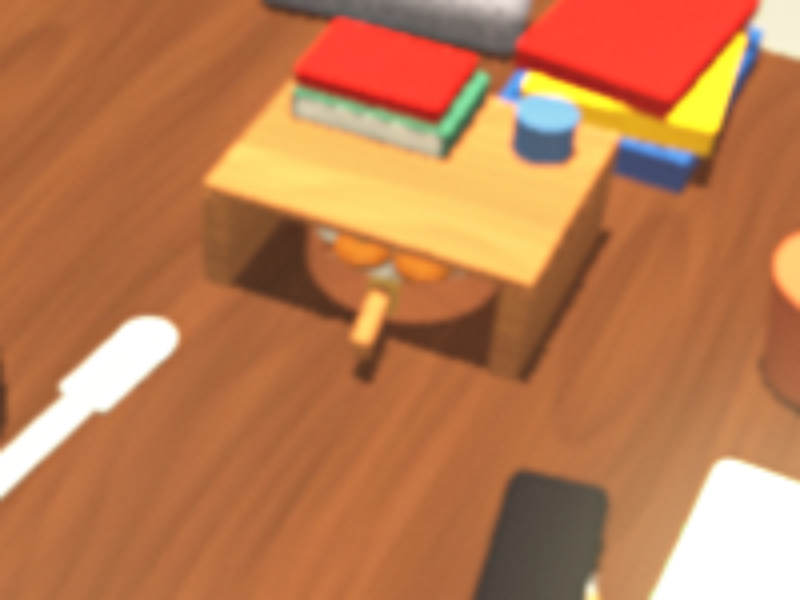

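View pics/x16top.png

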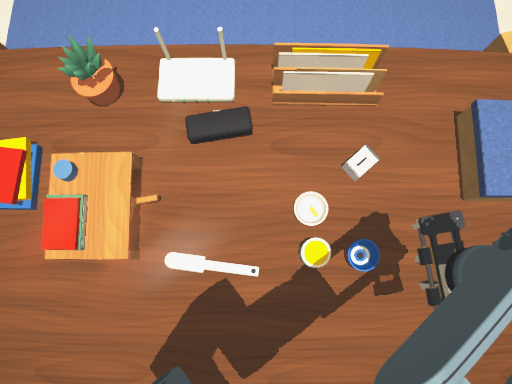

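The tin is fully under the board. Only the handle shows, at (148,199) in the top view, and the bystanders are at their starting pixels. I'm handing in.

```bash
python3 -c "
from h import *
s=readout.observe();print(s['t'],abs(s['joint_vel']).max(),s['ft_force'].round(1))
print(workorder.hand_in())"
```

```text
33.85 0.005657743852383556 [ 1.2  0.1 -0. ]
the job is handed in; nothing more can be done
None
```

I packed all seven bottles in the tin and slid it under the ledge. I let go and handed the job in at 33.9 s; the hand-in reports no verdict.

- **Packing:** I straightened the four bottles already inside and placed the other three, one in the middle and six around it. Before the slide, the top view showed all seven caps in that pattern. All cap tops were 68–70 mm above the table, as they should be with the bottles on the tin's floor.
- **Slide:** I moved the tin about 266 mm by its handle in two strokes. The force reading at the end was about 5 N, and the gripper height stayed constant.
- **Final position:** The tin's centre is about 2 to 5 mm in front of the board's middle and roughly centred sideways. The handle end puts the centre at y ≈ 336 mm, and the wall fit from the scene camera gives 339 mm. Only the handle sticks out.
- **Other things on the table:** By eye, they look the same in the first and last top pictures; I did not measure them.

**Checks that disagreed or were limited:**
- **Wall fit, top camera:** It gave (575, 325) mm, from 57 points mixed with the handle, so I set it aside.
- **Camera offset:** The top camera read about 2 mm low in x and 1 mm low in y against the gripper, and I corrected for that.
- **One placing:** While I lowered the first loose bottle, the arm had not settled and overshot about 5 mm. I lifted it slightly, moved it over and set it down properly.
- **Bottles under the board:** Their caps are hidden there, so I last saw all seven upright before the slide. The final picture shows only the front bodies, which look upright.

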